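# Whetstone from behind the screw jars

### The arm

A 6-joint arm with a two-finger parallel gripper is mounted at the origin on the work surface. World frame = base frame: x ahead of the robot, y to its left, z up, the work surface at z = 0. Lengths are in m, angles in rad, forces in N, time in s.
With the tool pointing down it reaches from about 0.25 to 0.775 m from the base axis. Payload 4 kg.
Tool frame: the origin (TCP) lies at the very end of the fingers, on their centre line; the grasp point (between the pads) lies 19 mm behind it (tcp_to_grasp is the distance from the TCP to the grasp point, in m); z points along the fingers, y is the line along which they close (so a half turn about z gives the same grasp; the last joint's range is limited). The gripper opens to 94 mm and grips with 3 to 60 N. Pads are 16 mm wide; open, the fingers measure 119 mm over their backs; the gripper's body (75 mm by 177 mm) begins 78 mm behind the grasp point.
Start: joints at [1.084, 0.087, 1.371, -0, 1.684, -0.103], TCP at [0.206, 0.51, 0.206] pointing down, gripper open.
Joint ranges: [-3.1, 3.1], [-0.76, 2.03], [0.27, 2.55], [-1.08, 4.22], [0.17, 2.65], [-2.57, 2.57]. Speed limits (rad/s): [2.79, 2.79, 3.14, 3.14, 3.14, 3.14].

### API

Orientations are given as [roll, pitch, yaw] about the fixed x, y, z axes, in that order (R = Rz(yaw) Ry(pitch) Rx(roll)).
In Python, from bench import * gives the robot as it stands.
- The arm moves only by the tool creep_tool, called as name([rows], argument=value, ...), one row to a line, values as JSON. Schema: {"type":"object","properties":{"deltas":{"type":"array","items":{"type":"array","items":{"type":"number"},"minItems":5,"maxItems":5},"minItems":1,"maxItems":20},"only":{"type":"string"},"quiet":{"type":"boolean"},"lines":{"type":"string"}},"required":["deltas"],"additionalProperties":false}. deltas is a list of rows, 1 to 20 of them, each of 5 numbers: the finger opening in m, then dx, dy, dz in m, then a turn about the tool's z in rad; each row shifts and turns the commanded pose from where the row before left it, along the tool's axes as they then stand; what a row does not reach is not made up. A row lasts 1/12 s, in which the tool goes at most 0.0417 m and 0.125 rad, less where a joint would pass 70% of its speed; a pose out of reach is approached as far as the arm can. The fingers move at their own pace and stop on an object; the grip force is fixed at half the most. Time passes only in rows, so rows that do not move let the fingers close. The tool returns the time, the measured TCP pose, the force, the opening and the grip force at its end. only (a regular expression) keeps the lines of the reply that match it, lines (a string "A,B") keeps lines A to B, and quiet returns only ok. Input that does not fit is refused with a message, and nothing moves.
- get_obs(): the state, without advancing time (a new reading comes with each control period).
- snapshot(name): name is "side" or "top"; returns a dict with "color" (400x640x3 uint8, blue, green, red), "fx", "fy", "cx", "cy" (pixels), "k1" (the pictures are not rectified: a ray, as slopes to the right and down, at radius r is drawn at 1 + k1 r^2 times it, then the intrinsics apply), "extrinsics" (4x4, takes a point from world to camera coordinates). Camera axes: x right, y down, z forward; pixel columns grow to the right and rows downward; lengths in m; the calibration is good to about 2 mm. A picture is of the moment at which its call begins. There is no depth.
- close_job(): hands the job in; it is judged then, once.
The state is a dict: "time": time; "joint_positions": joint angles; "qvel": joint speeds; "joint_torque": joint torques, N m; "tool_pos": TCP position; "ee_rot": TCP orientation; "wrist_force": force on the tool from outside, world axes, zero at the start; "wrist_torque": the same for the moment, N m; "width": finger opening in m; "finger_force": force on a finger pad.
Only numpy, scipy, OpenCV 4.12 (cv2) and the standard library are available. Lean on these libraries where they do the work, as an engineer would, in place of code of your own. Each camera call takes 0.05 s, during which the arm holds its last target. There are 200 camera calls.

### The job

Move the three hexagonal screw jars out of the wooden tray and stand them aside on the plywood board, then fetch the sharpening stone from behind them and lay it flat in the stone holder, between its two end stops and square on its base. Once the stone is there, stand the jars back in the tray's front lane (the one nearer the robot) as one close-packed row along the lane, flat face against flat face with no gaps, in order of height with the tallest at the left end as seen from the robot and the lowest at the right. Keep the jars upright and leave the glue bottle and the chisel where they are.

Things in the scene. Friction and masses are not known exactly. Their poses are not given: they have to be found in the camera images.
- jar_tall: Tallest of three white hexagonal screw jars, all 46 mm across flats, 53 mm across corners; hexagon 70 mm high plus a round wooden stopper 24 mm across, 10 mm high. About 300 g. Origin: centre of underside, z up; y is square to one pair of flats (the others 60 and 120 degrees round), x points at a corner. Starts standing in the tray's front lane, in any order, turned a little
- jar_mid: Middle-sized of three white hexagonal screw jars, all 46 mm across flats, 53 mm across corners; hexagon 58 mm high plus a round black cap 32 mm across, 10 mm high. About 250 g. Origin: centre of underside, z up; y is square to one pair of flats (the others 60 and 120 degrees round), x points at a corner. Starts standing in the tray's front lane, in any order, turned a little
- jar_low: Lowest of three white hexagonal screw jars, all 46 mm across flats, 53 mm across corners; hexagon 46 mm high plus a wide round brass cap 42 mm across, 10 mm high. About 200 g. Origin: centre of underside, z up; y is square to one pair of flats (the others 60 and 120 degrees round), x points at a corner. Starts standing in the tray's front lane, in any order, turned a little
- stone: Sharpening stone, two-layer block (grey below, brick-red above), 150 mm long (its y), 45 mm wide (x), 25 mm thick, about 400 g. Origin: centre of its underside, z up. Starts lying along the tray's back lane, so close behind the jars that no finger fits between. It stands 17 mm above the lane walls: grip it across its width, fingertips 12 mm above its underside
- tray: Fixed wooden tray, 143 mm (x) by 206 mm (y). Floor 6 mm, walls 14 mm above the bench, walls 5 mm thick; a like strip along y parts two lanes, each 196 mm long inside: front lane (-x, robot side, for the jars) 68 mm wide, centre line at tray x = -32.5 mm; back lane (+x) 60 mm wide, centre line x = +36.5 mm. Origin: centre of underside. Its +y end is the left seen from the robot
- board: Fixed piece of bare plywood on the bench, flat, 130 mm (x) by 240 mm (y), 9 mm thick, empty at the start: the side area for the jars. Origin: centre of its underside; its top is 9 mm above that
- holder: Fixed dark wooden holder for the stone: base 75 mm (x) by 210 mm (y), 20 mm high, with a stop 12 mm high and 16 mm thick across each end, leaving 172 mm between the stops; open at the long sides. Origin: centre of its underside; the stone lies on the base, 20 mm above the origin, its length along y
- glue: Bystander, leave alone: yellow bottle of wood glue, 56 mm across, 150 mm high, standing loose on the bench beyond the work. Origin: centre of its underside
- chisel: Bystander, leave alone: wood chisel with wooden handle, about 240 mm long along its x, 27 mm high, lying loose on the bench beyond the work. Origin: under its middle
Mind the look-alikes: they are no part of the job. Leave any purple or white look-alike of the stone alone.

How it is judged:
By the outcome, as a careful person would: the job done as asked, in the order asked, and still so for the second after the job is handed in, with the robot touching nothing.
It also fails if it takes over 152 s, if anything falls off the work surface, if the arm or the gripper's body presses on something with over 40 N, if the wrist force passes 120 N, or if a joint passes its speed limit or range.

## Working session

There is one attempt and no reset: what is moved stays moved. The work goes in short steps, Python scripts to look and compute and a tool call to move; the robot and the scene stay as the last step left them, time stands still between calls to the robot, and variables do not carry over. Pictures are saved under pics/ and viewed, at most 14 in all, crops included, and the job is handed in when it is done.

```bash
mkdir -p pics; ls
```

Create h.py:
```python
from bench import *
import numpy as np, cv2
def cam(n):
    s=snapshot(n); return s
def ray(s,u,v):
    x=(u-s["cx"])/s["fx"]; y=(v-s["cy"])/s["fy"]; a,b=x,y
    for _ in range(30):
        k=1+s["k1"]*(a*a+b*b); a,b=x/k,y/k
    E=np.array(s["extrinsics"]); R,t=E[:3,:3],E[:3,3]
    return -R.T@t, R.T@np.array([a,b,1])
def at(s,u,v,z):
    o,d=ray(s,u,v); return o+d*(z-o[2])/d[2]
def proj(s,p):
    E=np.array(s["extrinsics"]); c=E[:3,:3]@np.array(p)+E[:3,3]
    a,b=c[0]/c[2],c[1]/c[2]; k=1+s["k1"]*(a*a+b*b)
    return s["fx"]*a*k+s["cx"], s["fy"]*b*k+s["cy"]
```

Run:
```python
from h import *
for n in("top","side"):
    s=cam(n); cv2.imwrite(f"pics/{n}0.png",s["color"]); E=np.array(s["extrinsics"]); print(n,s["fx"],s["fy"],s["cx"],s["cy"],s["k1"],(-E[:3,:3].T@E[:3,3]).round(3), E[:3,:3].round(2).tolist())
print(get_obs())
```

```text
pics
top 513.1509416693779 513.1509416693779 321.8560055472314 186.4447573975762 -0.01881706753542152 [ 0.428 -0.03   1.365] [[-0.01, -1.0, -0.01], [-0.99, 0.01, -0.12], [0.12, 0.01, -0.99]]
side 385.58142833713947 385.58142833713947 317.56638414402613 203.07492118171209 -0.046854889692903946 [0.487 0.769 0.835] [[-0.99, -0.16, 0.0], [-0.11, 0.68, -0.72], [0.12, -0.71, -0.69]]
{'time': 0.1, 'joint_positions': array([ 1.08391549e+00,  8.79169819e-02,  1.37204264e+00, -3.74401747e-05,
        1.68359983e+00, -1.03086216e-01]), 'qvel': array([-1.08460609e-04,  3.80032160e-05, -1.64356805e-03,  4.92047392e-04,
       -1.80075799e-03,  1.38788847e-03]), 'joint_torque': array([ 2.13707382e-03, -3.41249442e+01, -3.03302550e+01,  7.18782563e-02,
        3.04413191e-02, -1.05852380e-04]), 'tool_pos': array([0.20572993, 0.50956378, 0.20443228]), 'ee_rot': array([-3.13963247e+00, -1.65377739e-04,  2.75779370e+00]), 'wrist_force': array([0.69297384, 0.10545509, 0.01187774]), 'wrist_torque': array([-0.014634  , -0.0224195 , -0.00569743]), 'finger_force': 0.0, 'width': 0.09424911034143188}
```

View pics/top0.png

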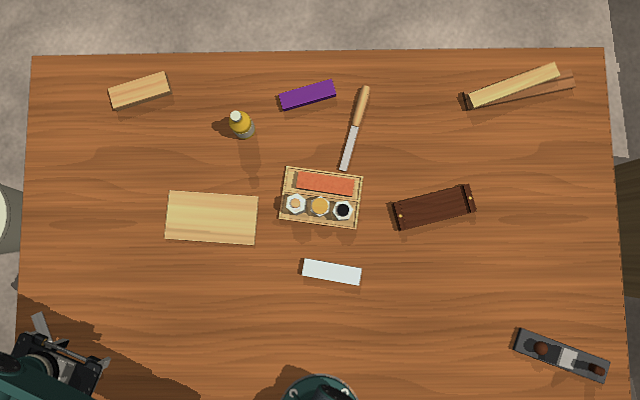

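View pics/side0.png

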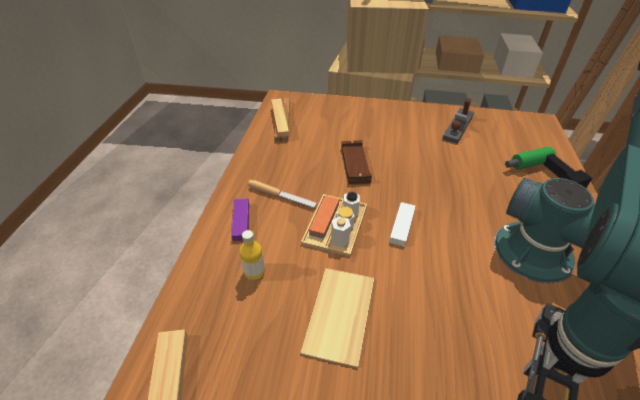

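The top view shows the tray at (320,197) with the red stone in its back lane at (325,183). The jars in the front lane are tall (wood stopper) at (295,203), low (brass cap) at (319,206) and mid (black cap) at (342,210). The board is at (211,217), the holder at (432,207), the glue at (241,124) and the chisel at (354,130).
Candidates for the stone: red/grey (325,183), purple (307,95) and white (331,272). I choose the red one, since it is the brick-red over grey block lying in the tray. I'll check that in a close crop.

Run:
```python
import cv2
i=cv2.imread("pics/top0.png")
cv2.imwrite("pics/c1.png",cv2.resize(i[160:235,270:370],None,fx=8,fy=8,interpolation=cv2.INTER_CUBIC))
a=cv2.resize(i[180:235,385:480],None,fx=6,fy=6,interpolation=cv2.INTER_CUBIC)
b=cv2.resize(i[185:250,160:265],(630,390)) 
import numpy as np
o=np.zeros((330+260,640,3),np.uint8); o[:330,:570]=a; o[330:330+260,:420]=cv2.resize(i[185:250,160:265],None,fx=4,fy=4,interpolation=cv2.INTER_CUBIC)
cv2.imwrite("pics/c2.png",o)
```

```text
(no output)
```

View pics/c1.png

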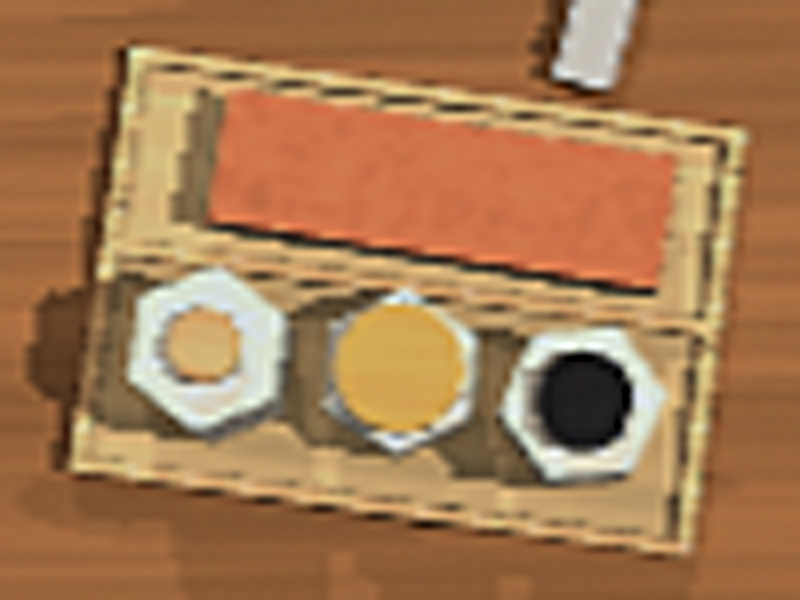

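View pics/c2.png

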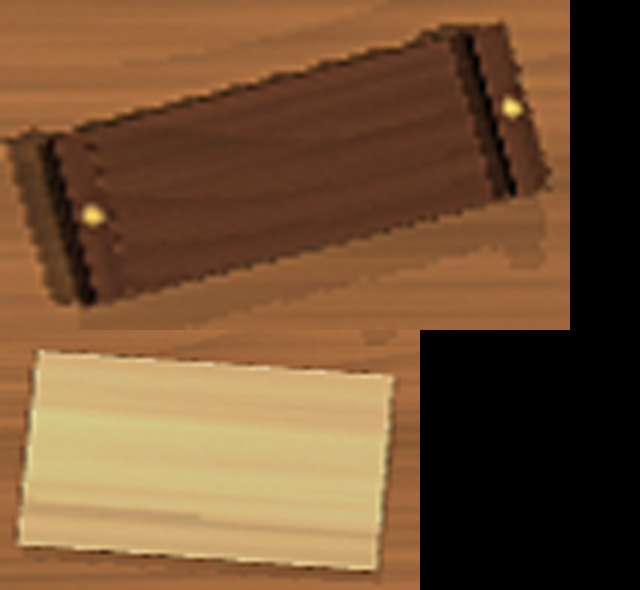

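The crop confirms the brick-red stone in the back lane. Jar caps are at crop pixels (203,343), (401,369) and (584,400). The board and holder corners are clear too, with the holder's brass pins at (92,215) and (512,106).

Create m.py:
```python
from h import *
from scipy.optimize import least_squares
s=cam("top")
def c1(P,k=8,ox=270,oy=160): return [((x+.5)/k-.5+ox,(y+.5)/k-.5+oy) for x,y in P]
def rect(name,px,z,lx,ly):
    W=np.array([at(s,u,v,z)[:2] for u,v in px])
    L=np.array([[lx,ly],[lx,-ly],[-lx,-ly],[-lx,ly]])/2
    f=lambda p:((L@np.array([[np.cos(p[2]),np.sin(p[2])],[-np.sin(p[2]),np.cos(p[2])]])+p[:2])-W).ravel()
    r=least_squares(f,[*W.mean(0),0]); print(name,r.x.round(4),"res mm",(r.fun*1e3).round(1)); return r.x
T=rect("tray",c1([(128,48),(747,130),(690,552),(72,472)]),.014,.143,.206)
S=rect("stone",c1([(225,88),(678,155),(657,290),(207,224)]),.031,.045,.150)
H=rect("holder",c1([(55,140),(505,25),(548,188),(95,300)],6,385,180),.032,.075,.210)
B=rect("board",c1([(38,22),(393,47),(377,240),(20,216)],4,160,185),.009,.13,.24)
pins=[at(s,*p,.032) for p in c1([(92,215),(512,106)],6,385,180)]; print("pins",np.mean(pins,0).round(4),np.linalg.norm(pins[0]-pins[1]))
def tl(w): 
    c,n=np.cos(T[2]),np.sin(T[2]); d=np.array(w[:2])-T[:2]; return (c*d[0]+n*d[1],-n*d[0]+c*d[1])
for n,cp,zc,hx,zh in [("tall",(203,343),.086,[(213,268),(285,308),(283,385),(207,430),(130,383),(137,305)],.076),
 ("low",(401,369),.062,[(403,290),(475,325),(472,405),(400,452),(330,410),(335,325)],.052),
 ("mid",(584,400),.074,[(530,333),(615,328),(665,395),(628,472),(548,478),(503,405)],.064)]:
    c=at(s,*c1([cp])[0],zc); P=np.array([at(s,*q,zh)[:2] for q in c1(hx)]); m=P.mean(0); d=P-m
    a=np.angle(np.sum((d[:,0]+1j*d[:,1])**6))/6
    print(n,"cap",c[:2].round(4),"hex",m.round(4),"R",np.hypot(*d.T).round(4),"corner ang deg mod60",np.degrees(a).round(1),"tray",np.round(tl(m),4),"rel",np.degrees(a-T[2]).round(1))
```

```bash
python3 m.py
```

```text
tray [ 0.562  -0.0115 -0.1425] res mm [ 0.2 -0.9  1.1  0.7 -1.  -0.4 -0.3  0.6]
stone [ 0.5964 -0.0228 -0.1589] res mm [-0.3 -0.2  0.   0.  -0.  -0.5  0.3  0.8]
holder [ 0.5311 -0.308   0.2318] res mm [ 1.2  4.5  1.5 -2.7 -0.2 -4.5 -2.4  2.7]
board [ 0.5116  0.2792 -0.0778] res mm [ 0.2  0.3  1.2 -1.  -1.  -0.9 -0.4  1.6]
pins [ 0.5322 -0.3086  0.032 ] 0.18895539638512954
tall cap [0.5418 0.052 ] hex [0.5416 0.0507] R [0.0249 0.0268 0.0263 0.0264 0.0274 0.0264] corner ang deg mod60 -2.3 tray [-0.029   0.0587] rel 5.9
low cap [ 0.5349 -0.0095] hex [ 0.5361 -0.0098] R [0.0251 0.027  0.0253 0.027  0.0269 0.0257] corner ang deg mod60 -0.9 tray [-0.0258 -0.002 ] rel 7.2
mid cap [ 0.5234 -0.0672] hex [ 0.5236 -0.0667] R [0.0273 0.0258 0.0266 0.0267 0.0264 0.0249] corner ang deg mod60 -25.7 tray [-0.0301 -0.06  ] rel -17.6
```

Add to h.py:
```python
def go(x,y,z,yawdeg):
    o=get_obs(); p=o["tool_pos"]; yaw=o["ee_rot"][2]; t=np.radians(yawdeg)
    a=(yaw-t+np.pi)%(2*np.pi)-np.pi
    d=np.array([x,y])-p[:2]
    print("t",round(o["time"],1),"turn %.4f | then dx %.4f dy %.4f | dz %.4f"%(a,d@[np.cos(t),np.sin(t)],d@[np.sin(t),-np.cos(t)],p[2]-z),"rpy",np.round(o["ee_rot"],3),"w %.4f"%o["width"])
```

Run:
```python
from h import *
s=cam("top")
P=[at(s,(x+.5)/6-.5+385,(y+.5)/6-.5+180,.032) for x,y in [(92,215),(512,106)]]
d=P[0]-P[1]; print("holder yaw deg",np.degrees(np.arctan2(-d[0],d[1])))
go(.5417,.0512,.15,57.7)
```

```text
holder yaw deg 13.830145179439967
t 0.2 turn 1.7508 | then dx -0.2080 dy 0.5289 | dz 0.0547 rpy [-3.14  -0.     2.758] w 0.0940
```

creep_tool([
  [0.07,0,0,0,0.125],
  [0.07,0,0,0,0.125],
  [0.07,0,0,0,0.125],
  [0.07,0,0,0,0.125],
  [0.07,0,0,0,0.125],
  [0.07,0,0,0,0.125],
  [0.07,0,0,0,0.125],
  [0.07,0,0,0,0.125],
  [0.07,0,0,0,0.125],
  [0.07,0,0,0,0.125],
  [0.07,0,0,0,0.125],
  [0.07,0,0,0,0.125],
  [0.07,0,0,0,0.125],
  [0.07,0,0,0,0.125],
  [0.07,0,0,0,0],
])

```text
time: 1.45
tool_pos: [0.2059, 0.5099, 0.2052]
ee_rot: [3.142, 0.001, 1.006]
wrist_force: [-0.8, -0.2, 0.0]
width: 0.0701
finger_force: 0.0
```

creep_tool([
  [0.066,-0.013,0.033,0,0],
  [0.066,-0.013,0.033,0,0],
  [0.066,-0.013,0.033,0,0],
  [0.066,-0.013,0.033,0,0],
  [0.066,-0.013,0.033,0,0],
  [0.066,-0.013,0.033,0,0],
  [0.066,-0.013,0.033,0,0],
  [0.066,-0.013,0.033,0,0],
  [0.066,-0.013,0.033,0.005,0],
  [0.066,-0.013,0.033,0.01,0],
  [0.066,-0.013,0.033,0.01,0],
  [0.066,-0.013,0.033,0.01,0],
  [0.066,-0.013,0.033,0.01,0],
  [0.066,-0.013,0.033,0.01,0],
  [0.066,-0.013,0.033,0,0],
  [0.066,-0.013,0.0339,0,0],
  [0.066,0,0,0,0],
  [0.066,0,0,0,0],
])

```text
time: 2.95
tool_pos: [0.5426, 0.0504, 0.1498]
ee_rot: [-3.14, 0.0, 1.007]
wrist_force: [0.1, 0.1, -0.3]
width: 0.0659
finger_force: 0.0
```

```bash
python3 -c "
from h import *
go(.5417,.0512,.034,57.7)"
```

```text
t 3.0 turn 0.0001 | then dx 0.0002 dy -0.0012 | dz 0.1158 rpy [-3.14   0.     1.007] w 0.0659
```

creep_tool([
  [0.066,0,-0.0012,0.015,0],
  [0.066,0,0,0.02,0],
  [0.066,0,0,0.02,0],
  [0.066,0,0,0.02,0],
  [0.066,0,0,0.015,0],
  [0.066,0,0,0.01,0],
  [0.066,0,0,0.01,0],
  [0.066,0,0,0.0055,0],
  [0.066,0,0,0,0],
  [0.066,0,0,0,0],
])

```text
time: 3.78
tool_pos: [0.5415, 0.0527, 0.0354]
ee_rot: [3.141, -0.0, 1.008]
wrist_force: [-0.8, 0.0, 0.8]
width: 0.0659
finger_force: 0.0
```

Run:
```python
from h import *
s=cam("side"); cv2.imwrite("pics/s1.png",cv2.resize(s["color"][150:270,270:430],None,fx=4,fy=4,interpolation=cv2.INTER_CUBIC)); go(.5417,.0512,.034,57.7)
```

```text
t 3.8 turn 0.0012 | then dx -0.0013 dy 0.0006 | dz 0.0019 rpy [ 3.140e+00 -1.000e-03  1.008e+00] w 0.0660
```

View pics/s1.png

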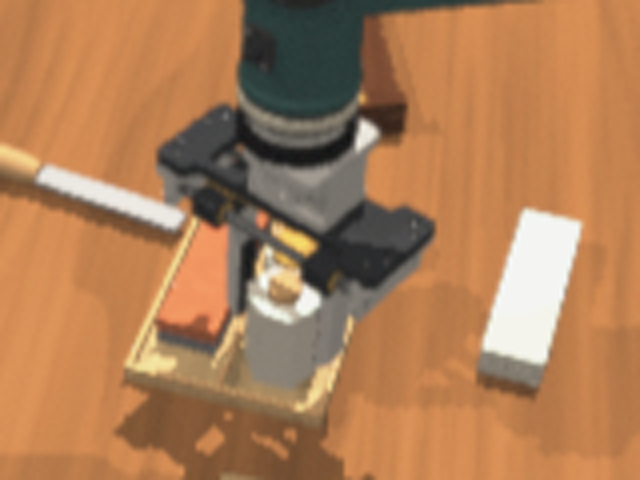

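The fingers straddle the tall jar (crop 280,320) and clear the stone and the other jars. Next I grip and lift.

creep_tool([
  [0.03,0,0,0,0],
  [0.03,0,0,0,0],
  [0.03,0,0,0,0],
  [0.03,0,0,0,0],
  [0.03,0,0,0,0],
  [0.03,0,0,0,0],
  [0.03,0,0,0,0],
  [0.03,0,0,0,0],
  [0.03,0,0,0,0],
])

```text
time: 4.58
tool_pos: [0.5419, 0.0524, 0.0357]
ee_rot: [3.14, -0.001, 1.008]
wrist_force: [2.0, -0.2, 4.1]
width: 0.0474
finger_force: 28.7
```

creep_tool([
  [0.03,0,0,-0.005,0],
  [0.03,0,0,-0.01,0],
  [0.03,0,0,-0.02,0],
  [0.03,0,0,-0.02,0],
  [0.03,0,0,-0.02,0],
  [0.03,0,0,-0.02,0],
  [0.03,0,0,-0.02,0],
  [0.03,0,0,-0.005,0],
  [0.03,0,0,0,0],
  [0.03,0,0,0,0],
])

```text
time: 5.42
tool_pos: [0.5404, 0.0525, 0.1538]
ee_rot: [-3.14, 0.001, 1.008]
wrist_force: [-0.5, -1.1, -3.9]
width: 0.0475
finger_force: 28.8
```

Run:
```python
from h import *
t=-.078;b=np.array([.5116,.2792])
for y in(.08,0,-.08): print(b+y*np.array([-np.sin(t),np.cos(t)]))
x=b+.08*np.array([-np.sin(t),np.cos(t)]); go(*x,.0375,90)
```

```text
[0.51783367 0.35895676]
[0.5116 0.2792]
[0.50536633 0.19944324]
t 5.4 turn -0.5629 | then dx 0.3064 dy -0.0226 | dz 0.1163 rpy [-3.140e+00  1.000e-03  1.008e+00] w 0.0475
```

creep_tool([
  [0.03,0,0,0,-0.1126],
  [0.03,0,0,0,-0.1126],
  [0.03,0,0,0,-0.1126],
  [0.03,0,0,0,-0.1126],
  [0.03,0,0,0,-0.1125],
  [0.03,0.015,-0.0016,0,0],
  [0.03,0.0265,-0.0021,0,0],
  [0.03,0.0265,-0.0021,0,0],
  [0.03,0.0265,-0.0021,0,0],
  [0.03,0.0265,-0.0021,0,0],
  [0.03,0.0265,-0.0021,0,0],
  [0.03,0.0265,-0.0021,0,0],
  [0.03,0.0265,-0.0021,0,0],
  [0.03,0.0265,-0.0021,0,0],
  [0.03,0.0265,-0.0021,0,0],
  [0.03,0.0265,-0.0021,0,0],
  [0.03,0.0265,-0.0021,0,0],
  [0.03,0,0,0,0],
  [0.03,0,0,0,0],
])

```text
time: 7.0
tool_pos: [0.5149, 0.3595, 0.1519]
ee_rot: [-3.137, 0.003, 1.573]
wrist_force: [-0.5, -0.5, -3.9]
width: 0.0472
finger_force: 28.8
```

```bash
python3 -c "
from h import *
go(.5178,.359,.0395,90)"
```

```text
t 7.0 turn 0.0024 | then dx -0.0005 dy 0.0029 | dz 0.1124 rpy [-3.137e+00  3.000e-03  1.573e+00] w 0.0472
```

creep_tool([
  [0.03,0,0,0.01,0],
  [0.03,0,0,0.02,0],
  [0.03,0,0,0.02,0],
  [0.03,0,0,0.02,0],
  [0.03,0,0,0.02,0],
  [0.03,0,0,0.01,0],
  [0.03,0,0,0.005,0],
  [0.03,0,0,0,0],
  [0.03,0,0,0,0],
  [0.03,0,0,0,0],
])

```text
time: 7.83
tool_pos: [0.5176, 0.3593, 0.0517]
ee_rot: [3.139, -0.002, 1.57]
wrist_force: [-0.3, 0.0, -2.6]
width: 0.0473
finger_force: 28.8
```

creep_tool([
  [0.03,0,0,0.003,0],
  [0.03,0,0,0.002,0],
  [0.03,0,0,0.001,0],
  [0.03,0,0,0,0],
  [0.03,0,0,0,0],
])

```text
time: 8.25
tool_pos: [0.5165, 0.359, 0.0439]
ee_rot: [-3.142, -0.0, 1.571]
wrist_force: [-0.5, 0.1, -3.7]
width: 0.0474
finger_force: 28.8
```

creep_tool([
  [0.03,0,0,0.002,0],
  [0.03,0,0,0.002,0],
  [0.03,0,0,0,0],
  [0.03,0,0,0,0],
  [0.03,0,0,0,0],
])

```text
time: 8.67
tool_pos: [0.5165, 0.359, 0.0399]
ee_rot: [-3.142, -0.0, 1.571]
wrist_force: [-0.5, -0.5, -3.1]
width: 0.0472
finger_force: 28.8
```

creep_tool([
  [0.03,0,0,0.0008,0],
  [0.03,0,0,0,0],
  [0.03,0,0,0,0],
  [0.03,0,0,0,0],
])

```text
time: 9.0
tool_pos: [0.5166, 0.359, 0.0393]
ee_rot: [3.141, -0.0, 1.571]
wrist_force: [0.3, -0.2, -4.1]
width: 0.0476
finger_force: 28.8
```

creep_tool([
  [0.03,0,0,0.0007,0],
  [0.03,0,0,0,0],
  [0.03,0,0,0,0],
])

```text
time: 9.25
tool_pos: [0.5167, 0.359, 0.0387]
ee_rot: [3.141, -0.0, 1.571]
wrist_force: [0.7, -1.1, -1.9]
width: 0.0473
finger_force: 28.8
```

creep_tool([
  [0.03,0,0,0.0007,0],
  [0.03,0,0,0,0],
  [0.03,0,0,0,0],
])

```text
time: 9.5
tool_pos: [0.5167, 0.3591, 0.0387]
ee_rot: [3.141, -0.0, 1.571]
wrist_force: [-0.6, -1.2, 2.2]
width: 0.0474
finger_force: 28.8
```

creep_tool([
  [0.03,0,0,0.0007,0],
  [0.03,0,0,0,0],
  [0.03,0,0,0,0],
])

```text
time: 9.75
tool_pos: [0.5167, 0.3591, 0.0387]
ee_rot: [3.141, -0.001, 1.571]
wrist_force: [-2.6, -2.4, 5.3]
width: 0.0473
finger_force: 28.8
```

creep_tool([
  [0.066,0,0,-0.001,0],
  [0.066,0,0,0,0],
  [0.066,0,0,0,0],
  [0.066,0,0,0,0],
  [0.066,0,0,0,0],
  [0.066,0,0,-0.02,0],
  [0.066,0,0,-0.03,0],
  [0.066,0,0,-0.035,0],
  [0.066,0,0,-0.03,0],
  [0.066,0,0,0,0],
  [0.066,0,0,0,0],
])

```text
time: 10.67
tool_pos: [0.518, 0.3598, 0.1562]
ee_rot: [3.136, -0.003, 1.571]
wrist_force: [0.5, -0.7, -0.3]
width: 0.0662
finger_force: 0.0
```

```bash
python3 -c "
from h import *
go(.5235,-.067,.034,94.2)"
```

```text
t 10.7 turn -0.0734 | then dx -0.4260 dy -0.0258 | dz 0.1222 rpy [ 3.136e+00 -3.000e-03  1.571e+00] w 0.0662
```

creep_tool([
  [0.066,0,0,0,-0.0734],
  [0.066,-0.0304,-0.0018,0,0],
  [0.066,-0.0304,-0.0018,0,0],
  [0.066,-0.0304,-0.0018,0,0],
  [0.066,-0.0304,-0.0018,0,0],
  [0.066,-0.0304,-0.0018,0,0],
  [0.066,-0.0304,-0.0018,0,0],
  [0.066,-0.0304,-0.0018,0,0],
  [0.066,-0.0304,-0.0018,0,0],
  [0.066,-0.0304,-0.0018,0,0],
  [0.066,-0.0304,-0.0018,0,0],
  [0.066,-0.0304,-0.0018,0,0],
  [0.066,-0.0304,-0.0018,0,0],
  [0.066,-0.0304,-0.0018,0,0],
  [0.066,-0.0304,-0.0018,0,0],
  [0.066,0,0,0.01,0],
  [0.066,0,0,0.01,0],
  [0.066,0,0,0,0],
  [0.066,0,0,0,0],
  [0.066,0,0,0,0],
])

```text
time: 12.33
tool_pos: [0.5222, -0.066, 0.1323]
ee_rot: [-3.14, -0.001, 1.646]
wrist_force: [0.5, 0.3, 0.2]
width: 0.0661
finger_force: 0.0
```

```bash
python3 -c "
from h import *
go(.5235,-.067,.034,94.2)"
```

```text
t 12.3 turn 0.0019 | then dx -0.0011 dy 0.0012 | dz 0.0983 rpy [-3.140e+00 -1.000e-03  1.646e+00] w 0.0661
```

creep_tool([
  [0.066,-0.001,0.001,0.01,0],
  [0.066,0,0,0.02,0],
  [0.066,0,0,0.02,0],
  [0.066,0,0,0.02,0],
  [0.066,0,0,0.015,0],
  [0.066,0,0,0.0083,0],
  [0.066,0,0,0.005,0],
  [0.066,0,0,0,0],
  [0.066,0,0,0,0],
  [0.066,0,0,0,0],
])

```text
time: 13.17
tool_pos: [0.5247, -0.0684, 0.0361]
ee_rot: [3.139, 0.001, 1.644]
wrist_force: [0.3, -0.3, -0.3]
width: 0.066
finger_force: 0.0
```

creep_tool([
  [0.03,0,0,0,0],
  [0.03,0,0,0,0],
  [0.03,0,0,0,0],
  [0.03,0,0,0,0],
  [0.03,0,0,0,0],
  [0.03,0,0,0,0],
  [0.03,0,0,0,0],
  [0.03,0,0,0,0],
  [0.03,0,0,0,0],
])

```text
time: 13.92
tool_pos: [0.5243, -0.0685, 0.0354]
ee_rot: [3.14, 0.0, 1.644]
wrist_force: [1.0, -0.7, 3.6]
width: 0.0454
finger_force: 30.0
```

creep_tool([
  [0.03,0,0,-0.005,0],
  [0.03,0,0,-0.01,0],
  [0.03,0,0,-0.02,0],
  [0.03,0,0,-0.02,0],
  [0.03,0,0,-0.02,0],
  [0.03,0,0,-0.02,0],
  [0.03,0,0,-0.02,0],
  [0.03,0,0,-0.005,0],
  [0.03,0,0,0,0],
  [0.03,0,0,0,0],
  [0.03,0,0,0,0.037],
  [0.03,0,0,0,0.037],
  [0.03,0,0,0,0],
])

```text
time: 15.0
tool_pos: [0.5222, -0.0679, 0.1522]
ee_rot: [-3.137, -0.001, 1.57]
wrist_force: [0.3, 0.3, -2.9]
width: 0.0457
finger_force: 30.0
```

```bash
python3 -c "
from h import *
go(.5116,.2792,.0384,90)"
```

```text
t 15.0 turn -0.0013 | then dx 0.3471 dy -0.0106 | dz 0.1138 rpy [-3.137e+00 -1.000e-03  1.570e+00] w 0.0457
```

creep_tool([
  [0.03,0.0267,-0.0008,0,0],
  [0.03,0.0267,-0.0008,0,0],
  [0.03,0.0267,-0.0008,0,0],
  [0.03,0.0267,-0.0008,0,0],
  [0.03,0.0267,-0.0008,0,0],
  [0.03,0.0267,-0.0008,0,0],
  [0.03,0.0267,-0.0008,0,0],
  [0.03,0.0267,-0.0008,0,0],
  [0.03,0.0267,-0.0008,0,0],
  [0.03,0.0267,-0.0008,0,0],
  [0.03,0.0267,-0.0008,0,0],
  [0.03,0.0267,-0.0008,0,0],
  [0.03,0.0267,-0.0008,0,0],
  [0.03,0,0,0,0],
  [0.03,0,0,0,0],
])

```text
time: 16.25
tool_pos: [0.5123, 0.2796, 0.1527]
ee_rot: [-3.138, 0.002, 1.573]
wrist_force: [0.1, 0.3, -4.2]
width: 0.0456
finger_force: 30.0
```

creep_tool([
  [0.03,0,0,0.01,0],
  [0.03,0,0,0.02,0],
  [0.03,0,0,0.02,0],
  [0.03,0,0,0.02,0],
  [0.03,0,0,0.02,0],
  [0.03,0,0,0.01,0],
  [0.03,0,0,0.006,0],
  [0.03,0,0,0.003,0],
  [0.03,0,0,0,0],
  [0.03,0,0,0,0],
  [0.03,0,0,0,0],
])

```text
time: 17.17
tool_pos: [0.5145, 0.2792, 0.0473]
ee_rot: [3.139, -0.001, 1.57]
wrist_force: [0.2, -0.0, -3.3]
width: 0.0454
finger_force: 30.0
```

creep_tool([
  [0.03,0,0,0.003,0],
  [0.03,0,0,0.003,0],
  [0.03,0,0,0.002,0],
  [0.03,0,0,0,0],
  [0.03,0,0,0,0],
  [0.03,0,0,0,0],
])

```text
time: 17.67
tool_pos: [0.5138, 0.279, 0.0384]
ee_rot: [3.141, -0.0, 1.57]
wrist_force: [-0.9, -0.1, 0.8]
width: 0.0455
finger_force: 30.0
```

creep_tool([
  [0.03,0,0,0.0007,0],
  [0.03,0,0,0,0],
  [0.03,0,0,0,0],
])

```text
time: 17.92
tool_pos: [0.5138, 0.2791, 0.0384]
ee_rot: [3.14, -0.001, 1.57]
wrist_force: [-1.8, -0.9, 5.1]
width: 0.046
finger_force: 30.0
```

creep_tool([
  [0.03,0,0,0.0007,0],
  [0.03,0,0,0,0],
  [0.03,0,0,0,0],
])

```text
time: 18.17
tool_pos: [0.5138, 0.279, 0.0384]
ee_rot: [3.14, -0.001, 1.57]
wrist_force: [-2.7, -1.8, 7.8]
width: 0.0458
finger_force: 30.0
```

Seated. I'll release and go for the low jar, re-measuring from a picture on the way.

creep_tool([
  [0.066,0,0,-0.0015,0],
  [0.066,0,0,0,0],
  [0.066,0,0,0,0],
  [0.066,0,0,0,0],
  [0.066,0,0,0,0],
  [0.066,0,0,-0.02,0],
  [0.066,0,0,-0.03,0],
  [0.066,0,0,-0.035,0],
  [0.066,0,0,-0.03,0],
  [0.066,0,0,0,0],
  [0.066,0,0,0,0],
])

```text
time: 19.08
tool_pos: [0.5149, 0.2795, 0.1556]
ee_rot: [3.136, -0.002, 1.57]
wrist_force: [-0.3, -1.3, 0.2]
width: 0.0661
finger_force: 0.0
```

Run:
```python
from h import *
s=cam("top"); cv2.imwrite("pics/t2.png",cv2.resize(s["color"][160:250,155:375],None,fx=3.6,fy=3.6,interpolation=cv2.INTER_CUBIC))
go(.5355,-.0097,.022,179)
```

```text
t 19.1 turn -1.5541 | then dx -0.0269 dy -0.2882 | dz 0.1311 rpy [ 3.141 -0.     1.57 ] w 0.0654
```

View pics/t2.png

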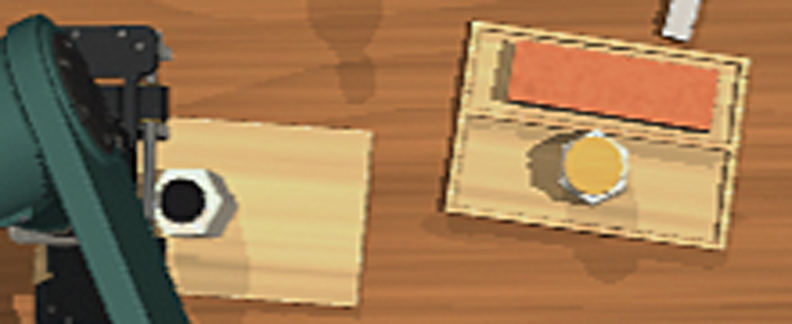

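The low jar is undisturbed, its cap at crop (595,165). The mid jar stands on the board at (185,200).

creep_tool([
  [0.062,0,0,0,-0.125],
  [0.062,0,0,0,-0.125],
  [0.062,0,0,0,-0.125],
  [0.062,0,0,0,-0.125],
  [0.062,0,0,0,-0.125],
  [0.062,0,0,0,-0.125],
  [0.062,0,0,0,-0.125],
  [0.062,0,0,0,-0.125],
  [0.062,0,0,0,-0.125],
  [0.062,0,0,0,-0.125],
  [0.062,0,0,0,-0.125],
  [0.062,0,0,0,-0.125],
  [0.062,0,0,0,-0.0541],
  [0.062,0,0,0,0],
])

```text
time: 20.3
tool_pos: [0.5122, 0.2783, 0.15]
ee_rot: [-3.14, -0.005, 3.125]
wrist_force: [-0.5, -0.4, -0.3]
width: 0.0619
finger_force: 0.0
```

creep_tool([
  [0.062,-0.0022,-0.024,0,0],
  [0.062,-0.0022,-0.024,0,0],
  [0.062,-0.0022,-0.024,0,0],
  [0.062,-0.0022,-0.024,0,0],
  [0.062,-0.0022,-0.024,0,0],
  [0.062,-0.0022,-0.024,0,0],
  [0.062,-0.0022,-0.024,0,0],
  [0.062,-0.0022,-0.024,0,0],
  [0.062,-0.0022,-0.024,0,0],
  [0.062,-0.0022,-0.024,0,0],
  [0.062,-0.0022,-0.024,0,0],
  [0.062,-0.0022,-0.024,0,0],
  [0.062,0,0,0.02,0],
  [0.062,0,0,0.02,0],
  [0.062,0,0,0,0],
  [0.062,0,0,0,0],
  [0.062,0,0,0,0],
])

```text
time: 21.72
tool_pos: [0.5348, -0.0093, 0.1129]
ee_rot: [3.141, -0.001, 3.124]
wrist_force: [-0.0, -0.4, -0.3]
width: 0.0621
finger_force: 0.0
```

```bash
python3 -c "
from h import *
go(.5355,-.0097,.022,179)"
```

```text
t 21.7 turn -0.0002 | then dx -0.0007 dy -0.0004 | dz 0.0909 rpy [ 3.141e+00 -1.000e-03  3.124e+00] w 0.0621
```

creep_tool([
  [0.062,-0.0007,0,0.01,0],
  [0.062,0,0,0.02,0],
  [0.062,0,0,0.02,0],
  [0.062,0,0,0.02,0],
  [0.062,0,0,0.01,0],
  [0.062,0,0,0.006,0],
  [0.062,0,0,0.004,0],
  [0.062,0,0,0,0],
  [0.062,0,0,0,0],
])

```text
time: 22.47
tool_pos: [0.5364, -0.0096, 0.0239]
ee_rot: [-3.141, 0.002, 3.124]
wrist_force: [-0.4, -0.5, 0.1]
width: 0.062
finger_force: 0.0
```

creep_tool([
  [0.03,0,0,0,0],
  [0.03,0,0,0,0],
  [0.03,0,0,0,0],
  [0.03,0,0,0,0],
  [0.03,0,0,0,0],
  [0.03,0,0,0,0],
  [0.03,0,0,0,0],
  [0.03,0,0,0,0],
  [0.03,0,0,0,0],
])

```text
time: 23.22
tool_pos: [0.5362, -0.0092, 0.0239]
ee_rot: [3.141, 0.002, 3.124]
wrist_force: [-0.3, 1.7, 6.1]
width: 0.0463
finger_force: 29.6
```

creep_tool([
  [0.03,0,0,-0.005,0],
  [0.03,0,0,-0.01,0],
  [0.03,0,0,-0.02,0],
  [0.03,0,0,-0.02,0],
  [0.03,0,0,-0.02,0],
  [0.03,0,0,-0.02,0],
  [0.03,0,0,-0.02,0],
  [0.03,0,0,-0.005,0],
  [0.03,0,0,0,0],
  [0.03,0,0,0,0],
])

```text
time: 24.05
tool_pos: [0.5351, -0.0097, 0.142]
ee_rot: [-3.141, -0.001, 3.124]
wrist_force: [0.0, 0.6, -2.8]
width: 0.0461
finger_force: 29.6
```

creep_tool([
  [0.03,0,0,0,0.11],
  [0.03,0,0,0,0.11],
  [0.03,0,0,0,0.11],
  [0.03,0,0,0,0.11],
  [0.03,0,0,0,0.11],
  [0.03,0,0,0,0.11],
  [0.03,0,0,0,0.11],
  [0.03,0,0,0,0.11],
  [0.03,0,0,0,0.11],
  [0.03,0,0,0,0.11],
  [0.03,0,0,0,0.11],
  [0.03,0,0,0,0.11],
  [0.03,0,0,0,0.11],
  [0.03,0,0,0,0.123],
  [0.03,0,0,0,0],
  [0.03,0,0,0,0],
])

```text
time: 25.38
tool_pos: [0.5345, -0.0096, 0.1409]
ee_rot: [-3.138, -0.0, 1.574]
wrist_force: [-0.8, 0.4, -1.3]
width: 0.0465
finger_force: 29.6
```

```bash
python3 -c "
from h import *
go(.5054,.1994,.026,90)"
```

```text
t 25.4 turn 0.0034 | then dx 0.2090 dy -0.0291 | dz 0.1149 rpy [-3.138 -0.     1.574] w 0.0465
```

creep_tool([
  [0.03,0.0209,-0.0029,0,0],
  [0.03,0.0209,-0.0029,0,0],
  [0.03,0.0209,-0.0029,0,0],
  [0.03,0.0209,-0.0029,0,0],
  [0.03,0.0209,-0.0029,0,0],
  [0.03,0.0209,-0.0029,0,0],
  [0.03,0.0209,-0.0029,0,0],
  [0.03,0.0209,-0.0029,0,0],
  [0.03,0.0209,-0.0029,0,0],
  [0.03,0.0209,-0.0029,0,0],
  [0.03,0,0,0.01,0.0034],
  [0.03,0,0,0.02,0],
  [0.03,0,0,0.02,0],
  [0.03,0,0,0.02,0],
  [0.03,0,0,0.02,0],
  [0.03,0,0,0.01,0],
  [0.03,0,0,0.006,0],
  [0.03,0,0,0.002,0],
  [0.03,0,0,0,0],
  [0.03,0,0,0,0],
])

```text
time: 27.05
tool_pos: [0.5074, 0.1995, 0.036]
ee_rot: [3.14, -0.001, 1.568]
wrist_force: [0.2, -0.8, -2.0]
width: 0.0461
finger_force: 29.6
```

creep_tool([
  [0.03,0,0,0.002,0],
  [0.03,0,0,0.002,0],
  [0.03,0,0,0,0],
  [0.03,0,0,0,0],
  [0.03,0,0,0,0],
])

```text
time: 27.47
tool_pos: [0.5066, 0.1995, 0.0311]
ee_rot: [3.141, -0.0, 1.568]
wrist_force: [-0.2, 0.3, -2.5]
width: 0.0463
finger_force: 29.6
```

creep_tool([
  [0.03,0,0,0.002,0],
  [0.03,0,0,0.002,0],
  [0.03,0,0,0,0],
  [0.03,0,0,0,0],
  [0.03,0,0,0,0],
])

```text
time: 27.88
tool_pos: [0.5066, 0.1995, 0.0269]
ee_rot: [3.141, -0.0, 1.568]
wrist_force: [0.2, 0.4, -1.1]
width: 0.0459
finger_force: 29.6
```

creep_tool([
  [0.03,0,0,0.0007,0],
  [0.03,0,0,0,0],
  [0.03,0,0,0,0],
])

```text
time: 28.13
tool_pos: [0.5067, 0.1995, 0.0269]
ee_rot: [3.141, -0.0, 1.568]
wrist_force: [-0.9, 0.0, 3.1]
width: 0.046
finger_force: 29.6
```

creep_tool([
  [0.03,0,0,0.0007,0],
  [0.03,0,0,0,0],
  [0.03,0,0,0,0],
])

```text
time: 28.38
tool_pos: [0.5066, 0.1995, 0.0269]
ee_rot: [3.141, -0.0, 1.568]
wrist_force: [-2.8, -0.3, 7.2]
width: 0.046
finger_force: 29.6
```

creep_tool([
  [0.066,0,0,-0.0015,0],
  [0.066,0,0,0,0],
  [0.066,0,0,0,0],
  [0.066,0,0,0,0],
  [0.066,0,0,0,0],
  [0.066,0,0,-0.02,0],
  [0.066,0,0,-0.03,0],
  [0.066,0,0,-0.035,0],
  [0.066,0,0,-0.03,0],
  [0.066,0,0,0,0.077],
  [0.066,0,0,0,0.077],
  [0.066,0,0,0,0],
  [0.066,0,0,0,0],
])

```text
time: 29.47
tool_pos: [0.5063, 0.1993, 0.1416]
ee_rot: [-3.141, 0.0, 1.416]
wrist_force: [-0.2, -0.2, -0.6]
width: 0.066
finger_force: 0.0
```

```bash
python3 -c "
from h import *
go(.5964,-.0228,.018,80.9)"
```

```text
t 29.5 turn 0.0037 | then dx -0.2051 dy 0.1241 | dz 0.1236 rpy [-3.141  0.     1.416] w 0.0660
```

creep_tool([
  [0.066,-0.0205,0.0124,0,0.0037],
  [0.066,-0.0205,0.0124,0,0],
  [0.066,-0.0205,0.0124,0,0],
  [0.066,-0.0205,0.0124,0,0],
  [0.066,-0.0205,0.0124,0,0],
  [0.066,-0.0205,0.0124,0,0],
  [0.066,-0.0205,0.0124,0,0],
  [0.066,-0.0205,0.0124,0,0],
  [0.066,-0.0205,0.0124,0,0],
  [0.066,-0.0206,0.0124,0,0],
  [0.066,0,0,0.02,0],
  [0.066,0,0,0.02,0],
  [0.066,0,0,0.02,0],
  [0.066,0,0,0.02,0],
  [0.066,0,0,0,0],
  [0.066,0,0,0,0],
  [0.066,0,0,0,0],
])

```text
time: 30.88
tool_pos: [0.5966, -0.0229, 0.0627]
ee_rot: [3.141, -0.0, 1.411]
wrist_force: [-0.3, 0.0, 0.6]
width: 0.0659
finger_force: 0.0
```

Run:
```python
from h import *
go(.5964,-.0228,.018,80.9)
s=cam("side"); cv2.imwrite("pics/s3.png",cv2.resize(s["color"][150:370,250:430],None,fx=2.7,fy=2.7,interpolation=cv2.INTER_CUBIC))
s=cam("top"); cv2.imwrite("pics/t3.png",s["color"])
```

```text
t 30.9 turn -0.0011 | then dx 0.0000 dy -0.0002 | dz 0.0447 rpy [ 3.141 -0.     1.411] w 0.0659
```

View pics/s3.png

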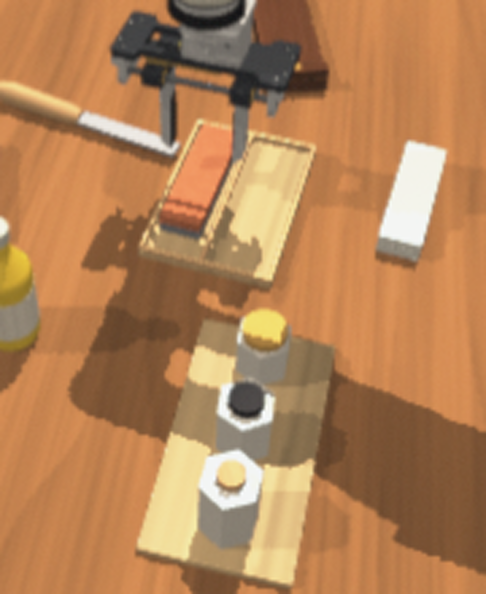

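All three jars stand upright on the board at crop (265,345), (245,420) and (230,500). The open fingers hang over the stone at (200,175), clear of the chisel.

creep_tool([
  [0.066,0,0,0.01,0],
  [0.066,0,0,0.015,0],
  [0.066,0,0,0.01,0],
  [0.066,0,0,0.006,0],
  [0.066,0,0,0.003,0],
  [0.066,0,0,0,0],
  [0.066,0,0,0,0],
  [0.066,0,0,0,0],
])

```text
time: 31.65
tool_pos: [0.5968, -0.0229, 0.0187]
ee_rot: [3.14, -0.0, 1.41]
wrist_force: [0.1, -0.0, 0.4]
width: 0.066
finger_force: 0.0
```

creep_tool([
  [0.03,0,0,0,0],
  [0.03,0,0,0,0],
  [0.03,0,0,0,0],
  [0.03,0,0,0,0],
  [0.03,0,0,0,0],
  [0.03,0,0,0,0],
  [0.03,0,0,0,0],
  [0.03,0,0,0,0],
  [0.03,0,0,0,0],
  [0.03,0,0,0,0],
])

```text
time: 32.48
tool_pos: [0.5967, -0.0229, 0.0184]
ee_rot: [3.14, -0.0, 1.41]
wrist_force: [2.6, 0.1, 1.1]
width: 0.0445
finger_force: 30.0
```

creep_tool([
  [0.03,0,0,-0.005,0],
  [0.03,0,0,-0.01,0],
  [0.03,0,0,-0.015,0],
  [0.03,0,0,-0.02,0],
  [0.03,0,0,-0.02,0],
  [0.03,0,0,-0.01,0],
  [0.03,0,0,0,-0.1],
  [0.03,0,0,0,-0.1],
  [0.03,0,0,0,-0.1],
  [0.03,0,0,0,-0.1],
  [0.03,0,0,0,0],
  [0.03,0,0,0,0],
])

```text
time: 33.48
tool_pos: [0.5954, -0.0228, 0.0973]
ee_rot: [-3.14, -0.001, 1.808]
wrist_force: [0.3, -0.1, -3.6]
width: 0.0447
finger_force: 30.0
```

```bash
python3 -c "
from h import *
go(.5322,-.3086,.0324,103.8)"
```

```text
t 33.5 turn -0.0041 | then dx -0.2625 dy -0.1296 | dz 0.0649 rpy [-3.140e+00 -1.000e-03  1.808e+00] w 0.0447
```

creep_tool([
  [0.03,-0.012,-0.006,0,-0.0041],
  [0.03,-0.0228,-0.0112,0,0],
  [0.03,-0.0228,-0.0112,0,0],
  [0.03,-0.0228,-0.0112,0,0],
  [0.03,-0.0228,-0.0112,0,0],
  [0.03,-0.0228,-0.0112,0,0],
  [0.03,-0.0228,-0.0112,0,0],
  [0.03,-0.0228,-0.0112,0,0],
  [0.03,-0.0228,-0.0112,0,0],
  [0.03,-0.0228,-0.0112,0,0],
  [0.03,-0.0228,-0.0112,0,0],
  [0.03,-0.0228,-0.0116,0,0],
  [0.03,0,0,0.01,0],
  [0.03,0,0,0.01,0],
  [0.03,0,0,0.005,0],
  [0.03,0,0,0,0],
  [0.03,0,0,0,0],
  [0.03,0,0,0,0],
])

```text
time: 34.98
tool_pos: [0.5341, -0.3082, 0.0731]
ee_rot: [3.141, -0.0, 1.815]
wrist_force: [0.1, -0.5, -3.8]
width: 0.045
finger_force: 30.0
```

Run:
```python
from h import *
go(.5322,-.3086,.0324,103.8)
s=cam("top"); cv2.imwrite("pics/t4.png",cv2.resize(s["color"][165:250,370:500],None,fx=6,fy=6,interpolation=cv2.INTER_CUBIC))
```

```text
t 35.0 turn 0.0037 | then dx 0.0000 dy -0.0020 | dz 0.0407 rpy [ 3.141 -0.     1.815] w 0.0450
```

View pics/t4.png

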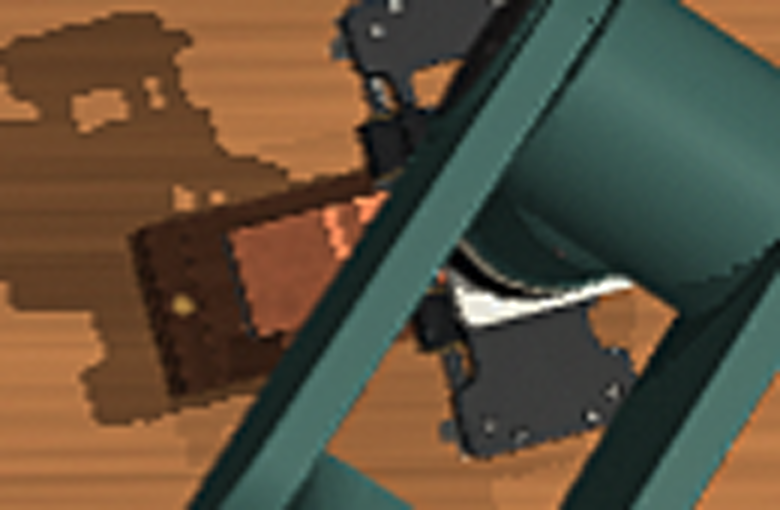

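The stone is over the holder. Its visible end has corners at crop (228,232) and (258,338), roughly square to the base, and the pin is at (183,305). I'll check that end against the holder while coming down.

Run:
```python
from h import *
s=cam("top")
q=[at(s,(x+.5)/6-.5+370,(y+.5)/6-.5+165,.086)[:2] for x,y in [(228,232),(258,338)]]
m=np.mean(q,0);t=np.radians(13.8); d=m-[.5322,-.3086]
print("end in holder frame",d@[np.cos(t),np.sin(t)],d@[-np.sin(t),np.cos(t)],"w",np.linalg.norm(q[0]-q[1]),"ang",np.degrees(np.arctan2(*(q[0]-q[1])[::-1])))
```

```text
end in holder frame 0.00025798341794052717 0.07587890193931912 w 0.045563584946807026 ang 14.088566567691334
```

creep_tool([
  [0.03,0,-0.001,0.01,0.0037],
  [0.03,0,0,0.01,0],
  [0.03,0,0,0.008,0],
  [0.03,0,0,0.004,0],
  [0.03,0,0,0.003,0],
  [0.03,0,0,0,0],
  [0.03,0,0,0,0],
  [0.03,0,0,0,0],
])

```text
time: 35.75
tool_pos: [0.533, -0.3096, 0.0384]
ee_rot: [3.141, 0.001, 1.81]
wrist_force: [0.5, -0.6, -3.6]
width: 0.045
finger_force: 30.0
```

Excellent agreement: end at 75.9 mm (75 expected), offset 0.3 mm, angle 14.1°.

creep_tool([
  [0.03,0,0,0.002,0],
  [0.03,0,0,0.002,0],
  [0.03,0,0,0.001,0],
  [0.03,0,0,0,0],
  [0.03,0,0,0,0],
  [0.03,0,0,0,0],
])

```text
time: 36.25
tool_pos: [0.5327, -0.3094, 0.033]
ee_rot: [3.141, -0.0, 1.81]
wrist_force: [-0.6, 0.2, -3.2]
width: 0.0443
finger_force: 30.0
```

creep_tool([
  [0.03,0,0,0.0007,0],
  [0.03,0,0,0,0],
  [0.03,0,0,0,0],
])

```text
time: 36.5
tool_pos: [0.5328, -0.3095, 0.0325]
ee_rot: [3.141, 0.0, 1.81]
wrist_force: [1.0, 0.1, -3.0]
width: 0.0446
finger_force: 30.0
```

creep_tool([
  [0.03,0,0,0.0007,0],
  [0.03,0,0,0,0],
  [0.03,0,0,0,0],
])

```text
time: 36.75
tool_pos: [0.5329, -0.3095, 0.0324]
ee_rot: [3.141, 0.001, 1.81]
wrist_force: [-2.3, 0.6, 1.3]
width: 0.0445
finger_force: 30.0
```

creep_tool([
  [0.066,0,0,-0.0005,0],
  [0.066,0,0,0,0],
  [0.066,0,0,0,0],
  [0.066,0,0,0,0],
  [0.066,0,0,0,0],
  [0.066,0,0,-0.02,0],
  [0.066,0,0,-0.03,0],
  [0.066,0,0,-0.035,0],
  [0.066,0,0,-0.03,0],
  [0.066,0.03,-0.02,0,0.08],
  [0.066,0.04,0,0,0.08],
  [0.066,0.04,0,0,0.08],
  [0.066,0.04,-0.005,0,0],
  [0.066,0.04,-0.005,0,0],
  [0.066,0,0,0,0],
  [0.066,0,0,0,0],
])

```text
time: 38.08
tool_pos: [0.4866, -0.1241, 0.1475]
ee_rot: [3.14, 0.001, 1.574]
wrist_force: [1.0, -1.1, 0.7]
width: 0.0658
finger_force: 0.0
```

Run:
```python
from h import *
go(.5167,.359,.15,90)
s=cam("top"); cv2.imwrite("pics/t5full.png",s["color"]); i=s["color"]
f=lambda a,k:cv2.resize(a,None,fx=k,fy=k,interpolation=cv2.INTER_CUBIC)
o=np.zeros((596,600,3),np.uint8); a=f(i[180:235,385:485],5); b=f(i[185:250,160:260],5); o[:275,:500]=a; o[271:596,:500]=b; o[:275,:500]=a
cv2.imwrite("pics/t5.png",o)
```

```text
t 38.1 turn 0.0034 | then dx 0.4831 dy 0.0301 | dz -0.0025 rpy [3.140e+00 1.000e-03 1.574e+00] w 0.0658
```

View pics/t5.png

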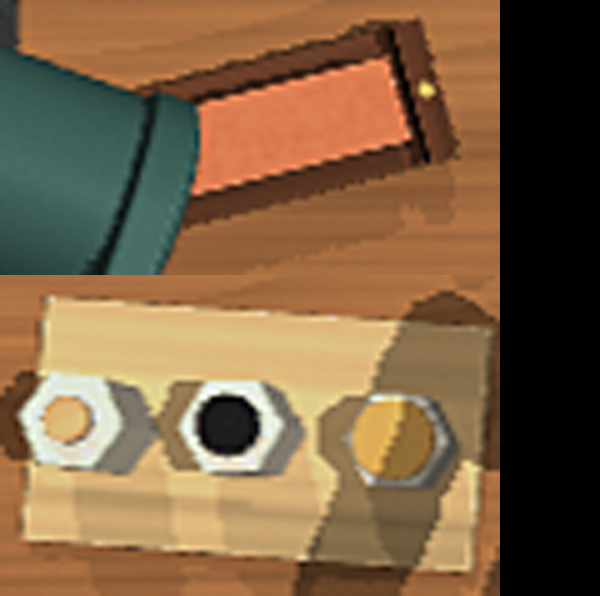

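The stone lies flat in the holder, square and clear of the right stop (end edge (387,58)–(412,140)). On the board the caps are at crop (67,420), (227,425) and (393,440), all upright.

Run:
```python
from h import *
s=cam("top")
T=np.array([.562,-.0115]);t=-.1425
for n,c,z in [("tall",(67,420),.089),("mid",(227,425),.077),("low",(393,440),.065)]:
    print(n,at(s,(c[0]+.5)/5-.5+160,(c[1]-271+.5)/5-.5+185,z).round(4))
for y in (.048,.0,-.048): print("slot",y,(T+[-.0325*np.cos(t)-y*np.sin(t),-.0325*np.sin(t)+y*np.cos(t)]).round(4))
```

```text
tall [0.515  0.3572 0.089 ]
mid [0.5124 0.2796 0.077 ]
low [0.5046 0.1977 0.065 ]
slot 0.048 [0.5366 0.0406]
slot 0.0 [ 0.5298 -0.0069]
slot -0.048 [ 0.523  -0.0544]
```

creep_tool([
  [0.066,0.0344,0.0021,0,0.0034],
  [0.066,0.0344,0.0021,0,0],
  [0.066,0.0344,0.0021,0,0],
  [0.066,0.0344,0.0021,0,0],
  [0.066,0.0344,0.0021,0,0],
  [0.066,0.0344,0.0021,0,0],
  [0.066,0.0344,0.0021,0,0],
  [0.066,0.0344,0.0021,0,0],
  [0.066,0.0344,0.0021,0,0],
  [0.066,0.0344,0.0021,0,0],
  [0.066,0.0344,0.0021,0,0],
  [0.066,0.0344,0.0021,0,0],
  [0.066,0.0344,0.0021,0,0],
  [0.066,0.0344,0.0021,0,0],
  [0.066,0,0,0.02,0],
  [0.066,0,0,0.02,0],
  [0.066,0,0,0,0],
  [0.066,0,0,0,0],
  [0.066,0,0,0,0],
])

```text
time: 39.77
tool_pos: [0.519, 0.355, 0.1077]
ee_rot: [3.141, -0.0, 1.565]
wrist_force: [0.2, -0.3, 1.1]
width: 0.0662
finger_force: 0.0
```

```bash
python3 -c "
from h import *
go(.5165,.358,.031,90)"
```

```text
t 39.8 turn -0.0058 | then dx 0.0030 dy -0.0025 | dz 0.0767 rpy [ 3.141 -0.     1.565] w 0.0662
```

creep_tool([
  [0.066,0.003,-0.0025,0.01,-0.0055],
  [0.066,0,0,0.02,0],
  [0.066,0,0,0.02,0],
  [0.066,0,0,0.015,0],
  [0.066,0,0,0.008,0],
  [0.066,0,0,0.004,0],
  [0.066,0,0,0,0],
  [0.066,0,0,0,0],
])

```text
time: 40.43
tool_pos: [0.5159, 0.3592, 0.0313]
ee_rot: [3.14, -0.001, 1.572]
wrist_force: [0.1, -0.5, 0.5]
width: 0.0658
finger_force: 0.0
```

creep_tool([
  [0.03,0,0,0,0],
  [0.03,0,0,0,0],
  [0.03,0,0,0,0],
  [0.03,0,0,0,0],
  [0.03,0,0,0,0],
  [0.03,0,0,0,0],
  [0.03,0,0,0,0],
  [0.03,0,0,0,0],
  [0.03,0,0,0,0],
])

```text
time: 41.18
tool_pos: [0.5162, 0.3594, 0.0313]
ee_rot: [3.139, -0.001, 1.573]
wrist_force: [2.3, 0.9, 5.6]
width: 0.0474
finger_force: 28.8
```

creep_tool([
  [0.03,0,0,-0.005,0],
  [0.03,0,0,-0.01,0],
  [0.03,0,0,-0.02,0],
  [0.03,0,0,-0.02,0],
  [0.03,0,0,-0.02,0],
  [0.03,0,0,-0.02,0],
  [0.03,0,0,-0.02,0],
  [0.03,0,0,-0.01,0],
  [0.03,0,0,0,-0.095],
  [0.03,0,0,0,-0.095],
  [0.03,0,0,0,-0.095],
  [0.03,0,0,0,-0.0955],
  [0.03,0,0,0,0],
  [0.03,0,0,0,0],
])

```text
time: 42.35
tool_pos: [0.5143, 0.3585, 0.1537]
ee_rot: [-3.139, 0.0, 1.951]
wrist_force: [-0.5, -0.3, -3.3]
width: 0.0473
finger_force: 28.8
```

```bash
python3 -c "
from h import *
go(.5376,.0446,.031,111.8)"
```

```text
t 42.4 turn -0.0005 | then dx -0.3001 dy -0.0950 | dz 0.1227 rpy [-3.139  0.     1.951] w 0.0473
```

creep_tool([
  [0.03,-0.013,-0.0042,0,0],
  [0.03,-0.0261,-0.0083,0,0],
  [0.03,-0.0261,-0.0083,0,0],
  [0.03,-0.0261,-0.0083,0,0],
  [0.03,-0.0261,-0.0083,0,0],
  [0.03,-0.0261,-0.0083,0,0],
  [0.03,-0.0261,-0.0083,0,0],
  [0.03,-0.0261,-0.0083,0,0],
  [0.03,-0.0261,-0.0083,0,0],
  [0.03,-0.0261,-0.0083,0,0],
  [0.03,-0.0261,-0.0083,0,0],
  [0.03,-0.0261,-0.0078,0,0],
  [0.03,0,0,0.02,0],
  [0.03,0,0,0.02,0],
  [0.03,0,0,0.02,0],
  [0.03,0,0,0.02,0],
  [0.03,0,0,0,0],
  [0.03,0,0,0,0],
  [0.03,0,0,0,0],
])

```text
time: 43.93
tool_pos: [0.5395, 0.0446, 0.0764]
ee_rot: [3.14, 0.001, 1.952]
wrist_force: [0.9, -0.4, -3.4]
width: 0.0471
finger_force: 28.8
```

```bash
python3 -c "
from h import *
go(.5376,.0446,.0283,111.8)"
```

```text
t 43.9 turn 0.0010 | then dx 0.0007 dy -0.0018 | dz 0.0481 rpy [3.140e+00 1.000e-03 1.952e+00] w 0.0471
```

creep_tool([
  [0.03,0.0007,-0.0015,0.01,0.001],
  [0.03,0,0,0.015,0],
  [0.03,0,0,0.01,0],
  [0.03,0,0,0.005,0],
  [0.03,0,0,0.003,0],
  [0.03,0,0,0.002,0],
  [0.03,0,0,0,0],
  [0.03,0,0,0,0],
  [0.03,0,0,0,0],
])

```text
time: 44.68
tool_pos: [0.5379, 0.0451, 0.0308]
ee_rot: [3.14, 0.0, 1.952]
wrist_force: [-0.9, -0.4, -2.7]
width: 0.0474
finger_force: 28.8
```

creep_tool([
  [0.03,0,0,0.0015,0],
  [0.03,0,0,0,0],
  [0.03,0,0,0,0],
])

```text
time: 44.93
tool_pos: [0.5374, 0.0451, 0.0287]
ee_rot: [3.141, 0.0, 1.952]
wrist_force: [0.0, 0.7, -3.3]
width: 0.0475
finger_force: 28.8
```

creep_tool([
  [0.03,0,0,0.0007,0],
  [0.03,0,0,0,0],
  [0.03,0,0,0,0],
])

```text
time: 45.18
tool_pos: [0.5375, 0.0451, 0.0282]
ee_rot: [3.141, 0.0, 1.952]
wrist_force: [-0.2, -0.5, -0.7]
width: 0.0471
finger_force: 28.8
```

creep_tool([
  [0.03,0,0,0.0007,0],
  [0.03,0,0,0,0],
  [0.03,0,0,0,0],
])

```text
time: 45.43
tool_pos: [0.5376, 0.0451, 0.0282]
ee_rot: [3.141, 0.0, 1.952]
wrist_force: [-3.2, -0.5, 5.7]
width: 0.0473
finger_force: 28.8
```

creep_tool([
  [0.066,0,0,-0.0005,0],
  [0.066,0,0,0,0],
  [0.066,0,0,0,0],
  [0.066,0,0,0,0],
  [0.066,0,0,0,0],
  [0.066,0,0,-0.02,0],
  [0.066,0,0,-0.03,0],
  [0.066,0,0,-0.035,0],
  [0.066,0,0,-0.03,0],
  [0.066,0,0,0,0.095],
  [0.066,0,0,0,0.095],
  [0.066,0,0,0,0.095],
  [0.066,0,0,0,0.095],
  [0.066,0,0,0,0],
  [0.066,0,0,0,0],
])

```text
time: 46.68
tool_pos: [0.5373, 0.0451, 0.1425]
ee_rot: [-3.141, -0.0, 1.575]
wrist_force: [-0.5, -0.2, 0.5]
width: 0.0662
finger_force: 0.0
```

```bash
python3 -c "
from h import *
go(.5135,.2796,.031,90)"
```

```text
t 46.7 turn 0.0037 | then dx 0.2345 dy -0.0238 | dz 0.1115 rpy [-3.141 -0.     1.575] w 0.0662
```

creep_tool([
  [0.066,0.0234,-0.0024,0,0.0037],
  [0.066,0.0234,-0.0024,0,0],
  [0.066,0.0234,-0.0024,0,0],
  [0.066,0.0234,-0.0024,0,0],
  [0.066,0.0234,-0.0024,0,0],
  [0.066,0.0234,-0.0024,0,0],
  [0.066,0.0234,-0.0024,0,0],
  [0.066,0.0234,-0.0024,0,0],
  [0.066,0.0234,-0.0024,0,0],
  [0.066,0.0234,-0.0022,0,0],
  [0.066,0,0,0.02,0],
  [0.066,0,0,0.02,0],
  [0.066,0,0,0,0],
  [0.066,0,0,0,0],
  [0.066,0,0,0,0],
])

```text
time: 47.93
tool_pos: [0.5145, 0.2791, 0.1035]
ee_rot: [3.141, -0.0, 1.569]
wrist_force: [0.3, 0.4, 0.6]
width: 0.0658
finger_force: 0.0
```

```bash
python3 -c "
from h import *
go(.5135,.2796,.031,90)"
```

```text
t 47.9 turn -0.0018 | then dx 0.0005 dy -0.0010 | dz 0.0725 rpy [ 3.141 -0.     1.569] w 0.0658
```

creep_tool([
  [0.066,0.0005,-0.001,0.01,-0.0018],
  [0.066,0,0,0.02,0],
  [0.066,0,0,0.02,0],
  [0.066,0,0,0.01,0],
  [0.066,0,0,0.008,0],
  [0.066,0,0,0.004,0],
  [0.066,0,0,0,0],
  [0.066,0,0,0,0],
])

```text
time: 48.6
tool_pos: [0.5136, 0.2799, 0.0315]
ee_rot: [3.14, -0.001, 1.57]
wrist_force: [-0.2, -0.1, 0.0]
width: 0.0664
finger_force: 0.0
```

creep_tool([
  [0.03,0,0,0,0],
  [0.03,0,0,0,0],
  [0.03,0,0,0,0],
  [0.03,0,0,0,0],
  [0.03,0,0,0,0],
  [0.03,0,0,0,0],
  [0.03,0,0,0,0],
  [0.03,0,0,0,0],
  [0.03,0,0,0,0],
])

```text
time: 49.35
tool_pos: [0.5136, 0.2799, 0.0315]
ee_rot: [3.14, -0.001, 1.57]
wrist_force: [1.0, -0.0, 3.9]
width: 0.0454
finger_force: 30.0
```

creep_tool([
  [0.03,0,0,-0.005,0],
  [0.03,0,0,-0.01,0],
  [0.03,0,0,-0.02,0],
  [0.03,0,0,-0.02,0],
  [0.03,0,0,-0.02,0],
  [0.03,0,0,-0.02,0],
  [0.03,0,0,-0.02,0],
  [0.03,0,0,-0.01,0],
  [0.03,0,0,0,-0.095],
  [0.03,0,0,0,-0.095],
  [0.03,0,0,0,-0.095],
  [0.03,0,0,0,-0.0955],
  [0.03,0,0,0,0],
  [0.03,0,0,0,0],
])

```text
time: 50.52
tool_pos: [0.5124, 0.2795, 0.1548]
ee_rot: [-3.14, -0.0, 1.948]
wrist_force: [0.9, -0.5, -3.6]
width: 0.046
finger_force: 30.0
```

```bash
python3 -c "
from h import *
go(.5305,-.0054,.0285,111.8)"
```

```text
t 50.5 turn -0.0029 | then dx -0.2712 dy -0.0890 | dz 0.1263 rpy [-3.14  -0.     1.948] w 0.0460
```

creep_tool([
  [0.03,-0.0116,-0.004,0,-0.0029],
  [0.03,-0.0236,-0.0077,0,0],
  [0.03,-0.0236,-0.0077,0,0],
  [0.03,-0.0236,-0.0077,0,0],
  [0.03,-0.0236,-0.0077,0,0],
  [0.03,-0.0236,-0.0077,0,0],
  [0.03,-0.0236,-0.0077,0,0],
  [0.03,-0.0236,-0.0077,0,0],
  [0.03,-0.0236,-0.0077,0,0],
  [0.03,-0.0236,-0.0077,0,0],
  [0.03,-0.0236,-0.0077,0,0],
  [0.03,-0.0236,-0.0077,0,0],
  [0.03,0,0,0.02,0],
  [0.03,0,0,0.015,0],
  [0.03,0,0,0,0],
  [0.03,0,0,0,0],
  [0.03,0,0,0,0],
])

```text
time: 51.93
tool_pos: [0.5322, -0.0053, 0.1215]
ee_rot: [3.141, 0.001, 1.953]
wrist_force: [0.4, -0.7, -2.6]
width: 0.0461
finger_force: 30.0
```

Run:
```python
from h import *
go(.5305,-.0054,.0285,111.8)
s=cam("side"); cv2.imwrite("pics/s6.png",cv2.resize(s["color"][170:270,280:400],None,fx=5,fy=5,interpolation=cv2.INTER_CUBIC))
```

```text
t 51.9 turn 0.0018 | then dx 0.0006 dy -0.0017 | dz 0.0930 rpy [3.141e+00 1.000e-03 1.953e+00] w 0.0461
```

View pics/s6.png

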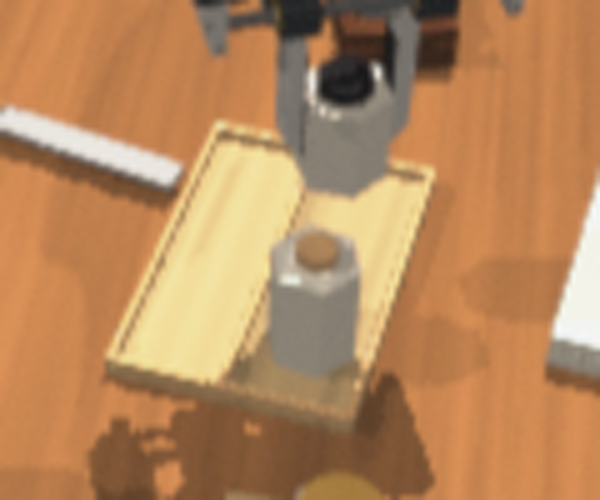

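The tall jar stands in the front lane at crop (315,310), and the held mid jar at (345,130) is just beyond it, clear.

creep_tool([
  [0.03,0.0006,-0.0015,0.01,0.0018],
  [0.03,0,0,0.02,0],
  [0.03,0,0,0.02,0],
  [0.03,0,0,0.02,0],
  [0.03,0,0,0.01,0],
  [0.03,0,0,0.006,0],
  [0.03,0,0,0.003,0],
  [0.03,0,0,0,0],
  [0.03,0,0,0,0],
  [0.03,0,0,0,0],
])

```text
time: 52.82
tool_pos: [0.5315, -0.0052, 0.0331]
ee_rot: [3.139, 0.001, 1.952]
wrist_force: [-0.4, 0.0, -2.9]
width: 0.0459
finger_force: 30.0
```

creep_tool([
  [0.03,0,0,0.0025,0],
  [0.03,0,0,0.001,0],
  [0.03,0,0,0,0],
  [0.03,0,0,0,0],
])

```text
time: 53.15
tool_pos: [0.5307, -0.0051, 0.0285]
ee_rot: [3.141, 0.0, 1.952]
wrist_force: [0.7, -0.1, -1.7]
width: 0.0458
finger_force: 30.0
```

creep_tool([
  [0.03,0,0,0.0007,0],
  [0.03,0,0,0,0],
  [0.03,0,0,0,0],
])

```text
time: 53.4
tool_pos: [0.5307, -0.0051, 0.0284]
ee_rot: [3.141, 0.0, 1.952]
wrist_force: [-2.2, -0.4, 4.6]
width: 0.0457
finger_force: 30.0
```

creep_tool([
  [0.03,0,0,-0.0007,0],
  [0.03,0.00087,0.0005,0,0],
  [0.03,0.00087,0.0005,0,0],
  [0.03,0.00087,0.0005,0,0],
  [0.03,0,0,0,0],
])

```text
time: 53.82
tool_pos: [0.5313, -0.0027, 0.0285]
ee_rot: [3.141, 0.002, 1.952]
wrist_force: [-0.6, -4.6, 2.4]
width: 0.0457
finger_force: 30.0
```

creep_tool([
  [0.03,0.00087,0.0005,0,0],
  [0.03,0.00087,0.0005,0,0],
  [0.03,0,0,0,0],
])

```text
time: 54.07
tool_pos: [0.5317, -0.0005, 0.0285]
ee_rot: [3.141, 0.001, 1.952]
wrist_force: [0.5, -4.6, 2.0]
width: 0.046
finger_force: 30.0
```

creep_tool([
  [0.03,0.00087,0.0005,0,0],
  [0.03,0.00087,0.0005,0,0],
  [0.03,0,0,0,0],
])

```text
time: 54.32
tool_pos: [0.5319, 0.0016, 0.0285]
ee_rot: [3.141, 0.001, 1.952]
wrist_force: [-0.2, -5.4, 1.8]
width: 0.0462
finger_force: 30.0
```

creep_tool([
  [0.03,0.00087,0.0005,0,0],
  [0.03,0,0,0,0],
])

```text
time: 54.48
tool_pos: [0.532, 0.0026, 0.0285]
ee_rot: [3.141, 0.001, 1.952]
wrist_force: [0.2, -5.2, 1.9]
width: 0.0457
finger_force: 30.0
```

creep_tool([
  [0.066,0,0,-0.0003,0],
  [0.066,0,0,0,0],
  [0.066,0,0,0,0],
  [0.066,0,0,0,0],
  [0.066,0,0,0,0],
  [0.066,0,0,-0.02,0],
  [0.066,0,0,-0.03,0],
  [0.066,0,0,-0.035,0],
  [0.066,0,0,-0.03,0],
  [0.066,0,0,0,0.095],
  [0.066,0,0,0,0.095],
  [0.066,0,0,0,0.095],
  [0.066,0,0,0,0.095],
  [0.066,0,0,0,0],
  [0.066,0,0,0,0],
])

```text
time: 55.73
tool_pos: [0.5314, 0.0031, 0.1433]
ee_rot: [-3.141, -0.0, 1.574]
wrist_force: [0.4, -0.1, -0.5]
width: 0.0658
finger_force: 0.0
```

```bash
python3 -c "
from h import *
go(.5063,.1987,.0265,90)"
```

```text
t 55.7 turn 0.0036 | then dx 0.1956 dy -0.0251 | dz 0.1168 rpy [-3.141 -0.     1.574] w 0.0658
```

creep_tool([
  [0.066,0.0196,-0.0025,0,0.0036],
  [0.066,0.0196,-0.0025,0,0],
  [0.066,0.0196,-0.0025,0,0],
  [0.066,0.0196,-0.0025,0,0],
  [0.066,0.0196,-0.0025,0,0],
  [0.066,0.0196,-0.0025,0,0],
  [0.066,0.0196,-0.0025,0,0],
  [0.066,0.0196,-0.0025,0,0],
  [0.066,0.0196,-0.0025,0,0],
  [0.066,0.0196,-0.0025,0,0],
  [0.066,0,0,0.02,0],
  [0.066,0,0,0.02,0],
  [0.066,0,0,0,0],
  [0.066,0,0,0,0],
  [0.066,0,0,0,0],
])

```text
time: 56.98
tool_pos: [0.5074, 0.199, 0.1043]
ee_rot: [3.141, -0.0, 1.569]
wrist_force: [0.3, -0.1, 0.6]
width: 0.0661
finger_force: 0.0
```

Run:
```python
from h import *
go(.5063,.1987,.0265,90)
s=cam("top"); cv2.imwrite("pics/t7.png",cv2.resize(s["color"][160:235,270:370],None,fx=8,fy=8,interpolation=cv2.INTER_CUBIC))
```

```text
t 57.0 turn -0.0019 | then dx -0.0003 dy -0.0011 | dz 0.0778 rpy [ 3.141 -0.     1.569] w 0.0661
```

View pics/t7.png

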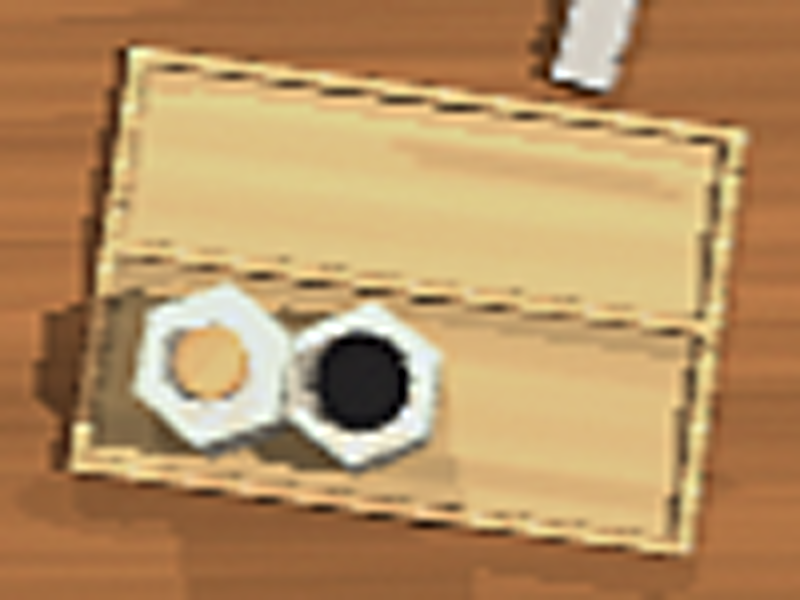

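The tall jar (209,362) and mid jar (362,380) stand face to face, aligned along the lane. Now the low jar.

creep_tool([
  [0.066,0,-0.001,0.01,-0.0019],
  [0.066,0,0,0.02,0],
  [0.066,0,0,0.02,0],
  [0.066,0,0,0.015,0],
  [0.066,0,0,0.008,0],
  [0.066,0,0,0.005,0],
  [0.066,0,0,0,0],
  [0.066,0,0,0,0],
])

```text
time: 57.7
tool_pos: [0.5066, 0.1991, 0.0262]
ee_rot: [3.14, -0.0, 1.57]
wrist_force: [0.2, 0.2, 0.8]
width: 0.0661
finger_force: 0.0
```

creep_tool([
  [0.03,0,0,0,0],
  [0.03,0,0,0,0],
  [0.03,0,0,0,0],
  [0.03,0,0,0,0],
  [0.03,0,0,0,0],
  [0.03,0,0,0,0],
  [0.03,0,0,0,0],
  [0.03,0,0,0,0],
  [0.03,0,0,0,0],
])

```text
time: 58.45
tool_pos: [0.5066, 0.1991, 0.0264]
ee_rot: [3.14, -0.001, 1.57]
wrist_force: [0.0, -0.9, 5.3]
width: 0.0462
finger_force: 29.6
```

creep_tool([
  [0.03,0,0,-0.005,0],
  [0.03,0,0,-0.01,0],
  [0.03,0,0,-0.02,0],
  [0.03,0,0,-0.02,0],
  [0.03,0,0,-0.02,0],
  [0.03,0,0,-0.02,0],
  [0.03,0,0,-0.02,0],
  [0.03,0,0,-0.01,0],
  [0.03,0,0,0,-0.095],
  [0.03,0,0,0,-0.095],
  [0.03,0,0,0,-0.095],
  [0.03,0,0,0,-0.0955],
  [0.03,0,0,0,0],
  [0.03,0,0,0,0],
])

```text
time: 59.62
tool_pos: [0.5054, 0.1988, 0.1497]
ee_rot: [-3.14, -0.0, 1.948]
wrist_force: [0.1, 0.6, -1.9]
width: 0.0463
finger_force: 29.6
```

```bash
python3 -c "
from h import *
go(.5248,-.0479,.0235,111.8)"
```

```text
t 59.6 turn -0.0031 | then dx -0.2362 dy -0.0736 | dz 0.1262 rpy [-3.14  -0.     1.948] w 0.0463
```

creep_tool([
  [0.03,-0.0122,-0.0036,0,-0.0031],
  [0.03,-0.0224,-0.007,0,0],
  [0.03,-0.0224,-0.007,0,0],
  [0.03,-0.0224,-0.007,0,0],
  [0.03,-0.0224,-0.007,0,0],
  [0.03,-0.0224,-0.007,0,0],
  [0.03,-0.0224,-0.007,0,0],
  [0.03,-0.0224,-0.007,0,0],
  [0.03,-0.0224,-0.007,0,0],
  [0.03,-0.0224,-0.007,0,0],
  [0.03,-0.0224,-0.007,0,0],
  [0.03,0,0,0.02,0],
  [0.03,0,0,0.02,0],
  [0.03,0,0,0,0],
  [0.03,0,0,0,0],
  [0.03,0,0,0,0],
])

```text
time: 60.95
tool_pos: [0.5262, -0.0475, 0.1112]
ee_rot: [3.141, 0.0, 1.953]
wrist_force: [-0.0, -1.2, -1.7]
width: 0.0466
finger_force: 29.6
```

```bash
python3 -c "
from h import *
go(.5248,-.0479,.0235,111.8)"
```

```text
t 61.0 turn 0.0019 | then dx 0.0002 dy -0.0015 | dz 0.0877 rpy [3.141 0.    1.953] w 0.0466
```

creep_tool([
  [0.03,0.0002,-0.0013,0.01,0.0019],
  [0.03,0,0,0.02,0],
  [0.03,0,0,0.02,0],
  [0.03,0,0,0.015,0],
  [0.03,0,0,0.01,0],
  [0.03,0,0,0.006,0],
  [0.03,0,0,0.003,0],
  [0.03,0,0,0,0],
  [0.03,0,0,0,0],
  [0.03,0,0,0,0],
])

```text
time: 61.78
tool_pos: [0.5256, -0.0481, 0.0277]
ee_rot: [3.14, 0.001, 1.952]
wrist_force: [0.1, -0.2, -2.0]
width: 0.0461
finger_force: 29.6
```

creep_tool([
  [0.03,0,0,0.0025,0],
  [0.03,0,0,0.001,0],
  [0.03,0,0,0,0],
  [0.03,0,0,0,0],
])

```text
time: 62.12
tool_pos: [0.5251, -0.0481, 0.0234]
ee_rot: [3.141, 0.001, 1.952]
wrist_force: [-0.2, 0.1, -0.8]
width: 0.0464
finger_force: 29.6
```

creep_tool([
  [0.03,0,0,0.0007,0],
  [0.03,0,0,0,0],
  [0.03,0,0,0,0],
])

```text
time: 62.37
tool_pos: [0.5251, -0.0481, 0.0233]
ee_rot: [3.141, 0.001, 1.952]
wrist_force: [-1.6, 0.2, 5.8]
width: 0.0462
finger_force: 29.6
```

creep_tool([
  [0.03,0,0,-0.001,0],
  [0.03,0.00087,0.0005,0,0],
  [0.03,0.00087,0.0005,0,0],
  [0.03,0.00087,0.0005,0,0],
  [0.03,0,0,0,0],
])

```text
time: 62.78
tool_pos: [0.5253, -0.0452, 0.0234]
ee_rot: [3.141, 0.001, 1.952]
wrist_force: [-0.4, -2.9, 1.8]
width: 0.0465
finger_force: 29.6
```

creep_tool([
  [0.03,0.00087,0.0005,0,0],
  [0.03,0.00087,0.0005,0,0],
  [0.03,0,0,0,0],
])

```text
time: 63.03
tool_pos: [0.5255, -0.0429, 0.0234]
ee_rot: [3.141, 0.0, 1.952]
wrist_force: [0.3, -2.8, 2.8]
width: 0.0465
finger_force: 29.6
```

creep_tool([
  [0.03,0.00087,0.0005,0,0],
  [0.03,0.00087,0.0005,0,0],
  [0.03,0,0,0,0],
])

```text
time: 63.28
tool_pos: [0.5255, -0.0417, 0.0234]
ee_rot: [-3.141, 0.002, 1.952]
wrist_force: [-0.4, -4.3, 2.8]
width: 0.0463
finger_force: 29.6
```

creep_tool([
  [0.03,0.00087,0.0005,0,0],
  [0.03,0.00087,0.0005,0,0],
  [0.03,0,0,0,0],
])

```text
time: 63.53
tool_pos: [0.5255, -0.0402, 0.0234]
ee_rot: [-3.14, 0.002, 1.952]
wrist_force: [-2.6, -5.6, 3.5]
width: 0.0462
finger_force: 29.6
```

creep_tool([
  [0.03,0.00087,0.0005,0,0],
  [0.03,0.00087,0.0005,0,0],
  [0.03,0,0,0,0],
])

```text
time: 63.78
tool_pos: [0.5258, -0.0385, 0.0234]
ee_rot: [-3.14, 0.002, 1.952]
wrist_force: [-1.6, -6.6, 3.0]
width: 0.0461
finger_force: 29.6
```

creep_tool([
  [0.03,0.00087,0.0005,0,0],
  [0.03,0,0,0,0],
  [0.03,0,0,0,0],
])

```text
time: 64.03
tool_pos: [0.5259, -0.0375, 0.0234]
ee_rot: [-3.14, 0.002, 1.952]
wrist_force: [-1.2, -6.2, 3.7]
width: 0.0462
finger_force: 29.6
```

creep_tool([
  [0.066,0,0,0,0],
  [0.066,0,0,0,0],
  [0.066,0,0,0,0],
  [0.066,0,0,0,0],
  [0.066,0,0,0,0],
  [0.066,0,0,-0.02,0],
  [0.066,0,0,-0.03,0],
  [0.066,0,0,-0.035,0],
  [0.066,0,0,-0.03,0],
  [0.066,-0.035,0,0,0],
  [0.066,-0.04,0,0,0],
  [0.066,-0.04,0,0,0],
  [0.066,-0.04,0,0,0],
  [0.066,-0.04,0,0,0],
  [0.066,0,0,0,0],
  [0.066,0,0,0,0],
])

```text
time: 65.37
tool_pos: [0.5987, -0.2186, 0.1367]
ee_rot: [-3.141, -0.002, 1.949]
wrist_force: [-1.2, 0.2, -0.3]
width: 0.0659
finger_force: 0.0
```

Run:
```python
from h import *
print(get_obs()["tool_pos"])
s=cam("top"); cv2.imwrite("pics/t8.png",cv2.resize(s["color"][160:235,270:370],None,fx=8,fy=8,interpolation=cv2.INTER_CUBIC))
```

```text
[ 0.5987472  -0.21857958  0.13674035]
```

View pics/t8.png

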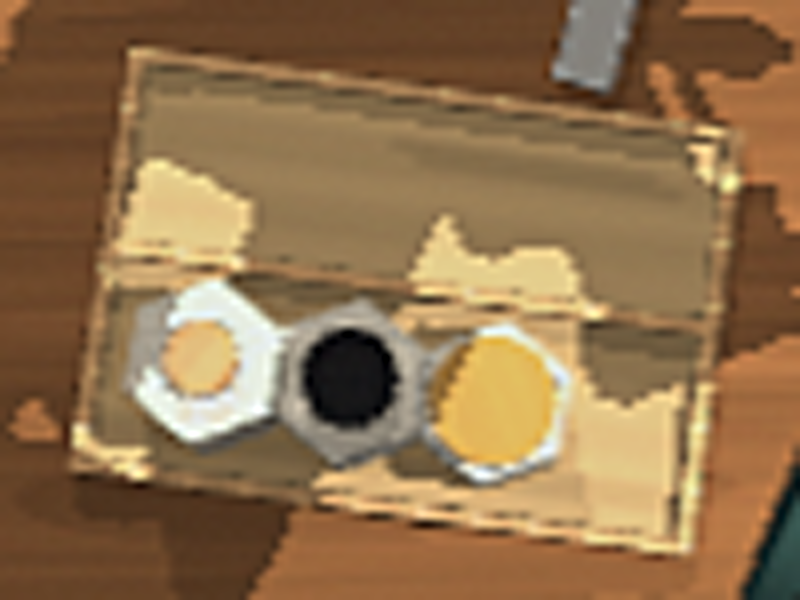

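The row is tall (201,358), mid (350,377), low (495,400). I'll measure spacing and lateral offsets.

Create r.py:
```python
from h import *
import sys
s=cam("top"); T=np.array([.562,-.0115]);t=-.1425
v=list(map(float,sys.argv[1:])); q=[]
for i,z in enumerate((.086,.074,.062)):
    w=at(s,(v[2*i]+.5)/8-.5+270,(v[2*i+1]+.5)/8-.5+160,z)[:2]; d=w-T
    q.append([d@[np.cos(t),np.sin(t)],d@[-np.sin(t),np.cos(t)]]); print(w.round(4),np.round(q[-1],4))
q=np.array(q); print("spacing",np.linalg.norm(np.diff(q,axis=0),axis=1).round(4))
```

```bash
python3 r.py 201 358 350 377 495 400
```

Run:
```python
import cv2,numpy as np
i=cv2.imread("pics/t8.png"); h=cv2.cvtColor(i,cv2.COLOR_BGR2HSV)
for n,x,y,m in[("tall",201,358,lambda h:(h[...,1]>75)&(h[...,2]>120)),("mid",350,377,lambda h:h[...,2]<60),("low",495,400,lambda h:(h[...,1]>110)&(h[...,2]>110))]:
    r=90; M=m(h[y-r:y+r,x-r:x+r]).astype(np.uint8); k,l,st,c=cv2.connectedComponentsWithStats(M); j=l[r,r]; print(n,c[j]+[x-r,y-r],st[j])
```

```text
[0.5371 0.0526] [-0.0338  0.06  ]
[0.5315 0.0064] [-0.0327  0.0134]
[ 0.5247 -0.0392] [-0.033  -0.0328]
spacing [0.0465 0.0462]
tall [199.68914108 358.10636404] [  50   53   78   75 4494]
mid [349.27209925 378.19046948] [  44   42   94   99 7093]
low [491.93397129 400.7907496 ] [   24    27   127   127 12540]
```

creep_tool([
  [0.066,0.035,-0.006,0,0],
  [0.066,0.035,-0.006,0,0],
  [0.066,0.035,-0.006,0,0],
  [0.066,0.035,-0.006,0,0],
  [0.066,0.035,-0.006,0,0],
  [0.066,0.035,-0.006,0,0],
  [0.066,0.035,-0.006,0,0],
  [0.066,0.035,-0.006,0,0],
  [0.066,0.035,-0.006,0,0],
  [0.066,0.035,-0.006,0,0],
  [0.066,0.035,-0.006,0,0],
  [0.066,0.035,-0.006,0,0],
  [0.066,0.035,-0.006,0,0],
  [0.066,0,0,0,0],
  [0.066,0,0,0,0],
])

```text
time: 66.72
tool_pos: [0.3552, 0.1782, 0.1387]
ee_rot: [3.14, -0.0, 1.958]
wrist_force: [-0.4, -0.4, 0.0]
width: 0.0659
finger_force: 0.0
```

Run:
```python
from h import *
from scipy.optimize import minimize
s=cam("top"); cv2.imwrite("pics/t9f.png",s["color"])
K=8; i=cv2.resize(s["color"][160:235,270:370],None,fx=K,fy=K,interpolation=cv2.INTER_CUBIC); cv2.imwrite("pics/t9.png",i)
h=cv2.cvtColor(i,cv2.COLOR_BGR2HSV)
# white jar-top likelihood: low saturation & bright
W=cv2.GaussianBlur(((h[...,1]<45)&(h[...,2]>165)).astype(np.float32),(0,0),2)
for n,c,z,rc in [("tall",(.5371,.0526),.076,.012),("mid",(.5315,.0064),.064,.016),("low",(.5247,-.0392),.052,.021)]:
    best=[]
    def cost(p):
        P=[proj(s,[c[0]+p[0]+.02656*np.cos(p[2]+k*np.pi/3),c[1]+p[1]+.02656*np.sin(p[2]+k*np.pi/3),z]) for k in range(6)]
        poly=np.round(((np.array(P)-[270,160]+.5)*K-.5)*16).astype(np.int32)
        M=np.zeros(W.shape,np.uint8); cv2.fillPoly(M,[poly],255,cv2.LINE_AA,4); M=M/255.
        C=np.zeros(W.shape,np.uint8); u=(np.array(proj(s,[c[0]+p[0],c[1]+p[1],z+.01]))-[270,160]+.5)*K-.5
        R=rc*513/1.29*K
        cv2.circle(C,(int(u[0]),int(u[1])),int(R+8),255,-1)
        N=cv2.dilate(M,np.ones((25,25)))
        keep=(C==0)&(N>0)
        return float((np.abs(M-W)*keep).sum())
    g=[(cost((dx,dy,np.radians(a))),dx,dy,a) for a in np.arange(-20,8,2.) for dx in (-.002,-.001,0,.001,.002) for dy in(-.002,-.001,0,.001,.002)]
    b=min(g); r=minimize(cost,[b[1],b[2],np.radians(b[3])],method="Nelder-Mead",options=dict(initial_simplex=[[b[1]+q[0],b[2]+q[1],np.radians(b[3]+q[2])] for q in [(0,0,0),(.0007,0,0),(0,.0007,0),(0,0,1.5)]]))
    print(n,"c",np.round(np.array(c)+r.x[:2],4),"deg",np.degrees(r.x[2]).round(1),"cost",round(r.fun))
```

```text
tall c [0.5373 0.0528] deg -8.9 cost 1899
mid c [0.5315 0.0071] deg -9.3 cost 2216
low c [ 0.5261 -0.0434] deg -11.0 cost 1546
```

View pics/t9.png

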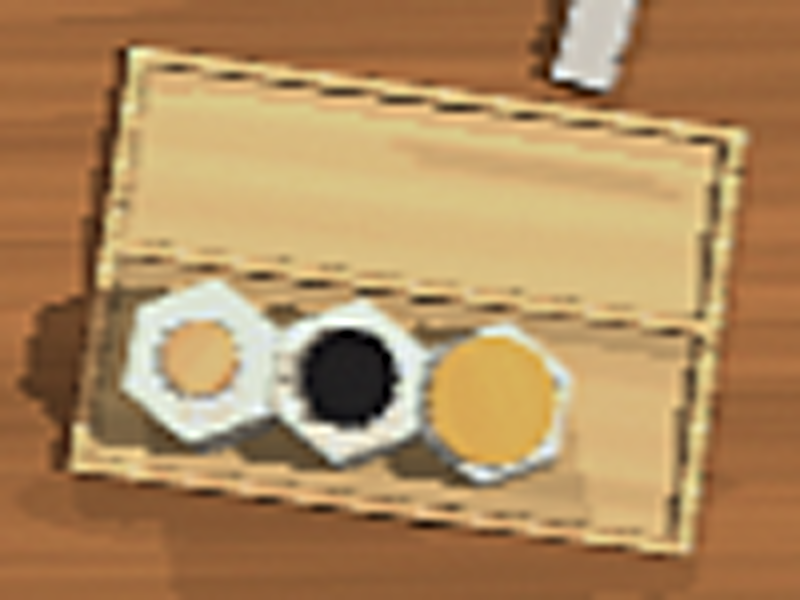

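Run:
```python
import cv2,numpy as np,subprocess
i=cv2.imread("pics/t9.png"); h=cv2.cvtColor(i,cv2.COLOR_BGR2HSV); a=[]
for n,x,y,m in[("tall",199,358,lambda h:(h[...,1]>60)&(h[...,2]>120)),("mid",350,377,lambda h:h[...,2]<70),("low",492,400,lambda h:(h[...,1]>130)&(h[...,2]>120))]:
    r=68; M=m(h[y-r:y+r,x-r:x+r]).astype(np.uint8); M=cv2.morphologyEx(M,cv2.MORPH_OPEN,np.ones((15,15))); k,l,st,c=cv2.connectedComponentsWithStats(M); j=l[r,r]; p=st[j]; print(n,c[j]+[x-r,y-r],p); a+=list(c[j]+[x-r,y-r])
print(subprocess.run(["python3","r.py",*map(str,a)],capture_output=True,text=True).stdout)
```

```text
tall [199.30607477 357.91801189] [  30   31   76   74 4708]
mid [347.48318305 377.19851152] [  21   21   90   94 6987]
low [491.5369034  400.44841725] [    6     6   123   124 12194]
[0.5371 0.0532] [-0.0338  0.0605]
[0.5315 0.0072] [-0.0329  0.0142]
[ 0.5245 -0.0381] [-0.0333 -0.0317]
spacing [0.0463 0.0459]
```

Spacings are 46.3 and 45.9 mm with the faces aligned to the lane, so the jars touch. A gentle push on the end face with closed fingers will make sure of it.

creep_tool([
  [0,0,0,0,0.106],
  [0,0,0,0,0.106],
  [0,0,0,0,0.106],
  [0,0,0,0,0.106],
  [0,0,0,0,0.106],
  [0,0,0,0,0],
  [0,0,0,0,0],
])

```text
time: 67.4
tool_pos: [0.3577, 0.1754, 0.1382]
ee_rot: [3.142, 0.0, 1.422]
wrist_force: [-0.4, -0.4, 0.6]
width: 0.0228
finger_force: 0.0
```

```bash
python3 -c "
from h import *
go(.5206,-.0744,.0235,81.8)"
```

```text
t 67.4 turn -0.0054 | then dx -0.2240 dy 0.1969 | dz 0.1147 rpy [3.142 0.    1.422] w 0.0228
```

creep_tool([
  [0,-0.0224,0.0197,0,-0.0054],
  [0,-0.0224,0.0197,0,0],
  [0,-0.0224,0.0197,0,0],
  [0,-0.0224,0.0197,0,0],
  [0,-0.0224,0.0197,0,0],
  [0,-0.0224,0.0197,0,0],
  [0,-0.0224,0.0197,0,0],
  [0,-0.0224,0.0197,0,0],
  [0,-0.0224,0.0197,0,0],
  [0,-0.0224,0.0197,0,0],
  [0,0,0,0.02,0],
  [0,0,0,0.02,0],
  [0,0,0,0,0],
  [0,0,0,0,0],
  [0,0,0,0,0],
])

```text
time: 68.65
tool_pos: [0.5203, -0.0739, 0.0991]
ee_rot: [3.141, 0.0, 1.428]
wrist_force: [0.5, 0.1, 0.4]
width: 0.0005
finger_force: 0.0
```

```bash
python3 -c "
from h import *
go(.5206,-.0744,.0235,81.8)"
```

```text
t 68.7 turn 0.0002 | then dx -0.0005 dy 0.0003 | dz 0.0756 rpy [3.141 0.    1.428] w 0.0005
```

creep_tool([
  [0,-0.0005,0.0003,0.01,0],
  [0,0,0,0.02,0],
  [0,0,0,0.02,0],
  [0,0,0,0.015,0],
  [0,0,0,0.006,0],
  [0,0,0,0.004,0],
  [0,0,0,0,0],
  [0,0,0,0,0],
  [0,0,0,0,0],
])

```text
time: 69.4
tool_pos: [0.5213, -0.0744, 0.0247]
ee_rot: [3.139, 0.0, 1.427]
wrist_force: [0.3, -0.3, 0.2]
width: 0.0005
finger_force: 0.0
```

creep_tool([
  [0,0.001,0,0,0],
  [0,0.001,0,0,0],
  [0,0.001,0,0,0],
  [0,0.001,0,0,0],
  [0,0,0,0,0],
])

```text
time: 69.82
tool_pos: [0.5211, -0.0703, 0.0236]
ee_rot: [3.141, 0.0, 1.427]
wrist_force: [-0.1, -0.7, 0.2]
width: 0.0004
finger_force: 0.2
```

creep_tool([
  [0,0.001,0,0,0],
  [0,0.001,0,0,0],
  [0,0,0,0,0],
])

```text
time: 70.07
tool_pos: [0.5214, -0.0697, 0.0236]
ee_rot: [3.14, 0.003, 1.427]
wrist_force: [1.4, -5.0, 0.7]
width: 0.0004
finger_force: 2.4
```

creep_tool([
  [0,0.001,0,0,0],
  [0,0.001,0,0,0],
  [0,0,0,0,0],
])

```text
time: 70.32
tool_pos: [0.5216, -0.0678, 0.0236]
ee_rot: [3.141, 0.003, 1.427]
wrist_force: [0.6, -5.9, 0.3]
width: 0.0007
finger_force: 2.6
```

creep_tool([
  [0,0.001,0,0,0],
  [0,0.0005,0,0,0],
  [0,0,0,0,0],
  [0,-0.002,0,0,0],
  [0,-0.004,0,0,0],
  [0,-0.004,0,0,0],
  [0,0,0,-0.03,0],
  [0,0,0,-0.04,0],
  [0,0,0,-0.04,0],
  [0,0,-0.04,0,0],
  [0,0,-0.04,0,0],
  [0,0,-0.04,0,0],
  [0,0,-0.04,0,0],
  [0,0,-0.04,0,0],
  [0,0,-0.01,0,0],
  [0,0,0,0,0],
  [0,0,0,0,0],
])

```text
time: 71.73
tool_pos: [0.3126, -0.0446, 0.1336]
ee_rot: [3.139, -0.0, 1.427]
wrist_force: [0.5, 0.3, 0.1]
width: 0.0004
finger_force: 0.0
```

Run:
```python
from h import *
print(get_obs()["tool_pos"])
s=cam("top"); t=cam("side")
f=lambda a,k:cv2.resize(a,None,fx=k,fy=k,interpolation=cv2.INTER_CUBIC)
o=np.zeros((600,800,3),np.uint8); a=f(s["color"][165:240,270:490],3.6); o[:270,:792]=a; b=f(t["color"][130:260,220:440],2.5); o[273:273+325,:550]=b
cv2.imwrite("pics/t10.png",o); cv2.imwrite("pics/t9b.png",f(s["color"][160:235,270:370],8))
i=cv2.imread("pics/t9b.png"); h=cv2.cvtColor(i,cv2.COLOR_BGR2HSV); a=[]
for n,x,y,m in[("tall",193,355,lambda h:(h[...,1]>60)&(h[...,2]>120)),("mid",343,375,lambda h:h[...,2]<70),("low",485,398,lambda h:(h[...,1]>130)&(h[...,2]>120))]:
    r=68; M=m(h[y-r:y+r,x-r:x+r]).astype(np.uint8); M=cv2.morphologyEx(M,cv2.MORPH_OPEN,np.ones((15,15))); k,l,st,c=cv2.connectedComponentsWithStats(M); j=l[r,r]; print(n,c[j]+[x-r,y-r],st[j]); a+=list(c[j]+[x-r,y-r])
import subprocess; print(subprocess.run(["python3","r.py",*map(str,a)],capture_output=True,text=True).stdout)
```

```text
[ 0.31260333 -0.04459094  0.13359595]
tall [187.64923607 358.78394663] [  25   34   77   75 4647]
mid [336.26202981 377.2146203 ] [  17   23   91   94 7045]
low [479.76507937 399.12918193] [    2     8   123   124 12285]
[0.5369 0.0568] [-0.0346  0.0641]
[0.5315 0.0108] [-0.0333  0.0177]
[ 0.525  -0.0344] [-0.0334 -0.0279]
spacing [0.0464 0.0457]
```

View pics/t10.png

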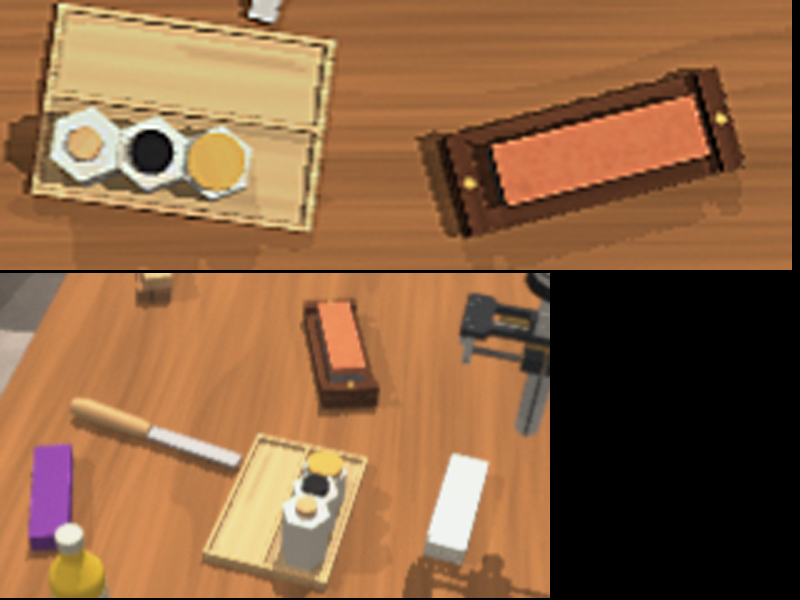

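The jars stand upright in a close row: top crop (85,145), (152,152), (218,162). The stone lies flat in the holder, corners (490,145), (693,97), (710,155), (508,205). The chisel and glue are undisturbed. I'll check the stone's fit numerically.

Run:
```python
from h import *
s=cam("top");k=3.6;t=np.radians(13.8)
for x,y in[(490,145),(693,97),(710,155),(508,205)]:
    d=at(s,(x+.5)/k-.5+270,(y+.5)/k-.5+165,.045)[:2]-[.5322,-.3086]; print(round(d@[np.cos(t),np.sin(t)],4),round(d@[-np.sin(t),np.cos(t)],4))
```

```text
0.0219 0.0747
0.0188 -0.0754
-0.0242 -0.0755
-0.0226 0.0737
```

The stone is centred: ends at ±75 mm, stops at ±86 mm, square within 1°. Handing in.

```bash
python3 -c "
from bench import *
print(close_job())"
```

```text
the job is handed in; nothing more can be done
None
```

The job is handed in at about 72 s of the 152 s allowed: the stone lies flat and centred in the holder, and the jars stand upright in the front lane in order tall, mid, low from the left, with measured centre spacings of 46.4 and 45.7 mm against 46 mm for touching faces.

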